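Pull-test two print clips and hang on to the good one

ROBOT

A 6-joint arm with a two-finger parallel gripper is mounted at the origin on the work surface. World frame = base frame: x ahead of the robot, y to its left, z up, the work surface at z = 0. Lengths are in m, angles in rad, forces in N, time in s.
With the tool pointing down it reaches from about 0.3 to 0.875 m from the base axis. Payload 6.4 kg.
Tool frame: the origin (TCP) lies between the finger pads; the fingertips stand 8 mm ahead of it and the grasp point (between the pads) lies 11 mm behind it; z points along the fingers, x is the direction in which the jaws open and shut, and the axes are right-handed (so a half turn about z gives the same grasp; the last joint's range is limited). The gripper opens to 85 mm and grips with 20 to 120 N. Pads are 22 mm wide; open, the fingers measure 114 mm over their backs; the gripper's body (76 mm by 85 mm) begins 54 mm behind the grasp point. The pads swing forward as they close: fully open they stand 13 mm farther back than shut.
Start: joints at [-1.537, 0.181, 1.607, -0, 1.354, -0.206], TCP at [0.137, -0.559, 0.239] pointing down, gripper open.
Joint ranges: [-2.99, 2.99], [-0.89, 2.07], [0.3, 2.58], [-1.14, 4.28], [0, 2.63], [-3.12, 3.12]. Speed limits (rad/s): [2.57, 2.57, 3.01, 3.14, 3.14, 3.14].

INTERFACE

Orientations are given as a unit quaternion [w, x, y, z].
In Python, from bench import ctrl gives the robot as it stands.
- The arm moves only by the tool drive_tool, never from a script. Its argument "commands" is a list of rows, each an object of numbers: "gripper": the closure, from 0 (fully open) to 1 (shut); "dx", "dy", "dz": the shift along the tool's x, y, z in cm; "turn": the turn about the tool's z in degrees. A call has 1 to 20 rows; each row is the pose to reach, as a shift and turn from the pose commanded when the call began, along the tool's axes at that moment; what a row does not reach only later rows make up. A row lasts 1/8 s, in which the tool goes at most 62.5 mm and 10.7 degrees, less where a joint would pass 70% of its speed; a pose out of reach is approached as far as the arm can. A call with a gripper value outside its range is refused whole. The fingers move at their own pace and stop on an object; the grip force is fixed at half the most. Time passes only in rows, so rows that repeat a pose let the fingers close. It gives the time, the measured TCP pose, the force and the opening at its end, in the units of the state.
- ctrl.get_obs(): the state, without advancing time (a new reading comes with each control period).
- ctrl.camera(name): name is "side" or "top" or "wrist"; returns a dict with "image" (420x560x3 uint8, red, green, blue), "mtx" (3x3 intrinsics, pixels), "R" (3x3) and "t" (3): a world point X has camera coordinates R X + t. Camera axes: x right, y down, z forward; pixel columns grow to the right and rows downward; lengths in m; the calibration is good to about 2 mm. A picture is of the moment at which its call begins. There is no depth.
- ctrl.hand_in(): hands the job in, once; it reports no verdict.
The state is a dict: "time_s": time; "q": joint angles; "dq": joint speeds; "joint_efforts": joint torques, N m; "eef_pos": TCP position; "eef_rot": TCP orientation; "wrist_force": force on the tool from outside, world axes, zero at the start; "torque": the same for the moment, N m; "opening": opening from 0.0 (shut) to 1.0 (fully open).
Only numpy, scipy, OpenCV 4.12 (cv2) and the standard library are available. Lean on these libraries where they do the work, as an engineer would, in place of code of your own. Each camera call takes 0.05 s, during which the arm holds its last target.

TASK

One of the two spring clips on the near rim of the acrylic tray has a tired spring. Tug each clip up off the rim without squeezing it open, to feel which grips less; then put the weak clip in the grey scrap tub, and clamp the good one upright over the middle of the top edge of the drying board, with the edge well down in its jaws. Leave the bottle, can, beaker and brush where they are.

Things in the scene. Friction and masses are not known exactly. Their poses are not given: they have to be found in the camera images.
- clip_a: Steel spring clip, 50 mm wide (y), 80 tall (z), 75 g, jaws down. Origin: middle of the mouth at the jaws' underside; z up to the tabs, y along the jaws, x through the sheet. Jaw bars 9 mm thick, 14 tall, 46 wide, square-edged (they cannot be pushed onto an edge shut). At the start it sits on the tray's near rim, rim 15 mm up in its mouth. Off the rim it stands alone on its shut jaws, leaning 3 degrees or so.
- clip_b: The other clip: outwardly identical, same frame, 130 mm or so along the rim; they change places from start to start. One of the two has a tired spring: sliding it straight off the rim by its ears takes about 3 to 7 N, the good one about 11 to 17 N. Only the pull tells which.
- ears_a (a point): Middle of clip_a's axle (along y, 40 mm above the clip's origin). At its ends are flat side ears, 48 mm apart outside to outside along y, 18 mm long in x, from 11 mm below to 11 mm above this point. Held by the ears the clip is not opened.
- ears_b (a point): Middle of clip_b's axle (along y, 40 mm above the clip's origin). At its ends are flat side ears, 48 mm apart outside to outside along y, 18 mm long in x, from 11 mm below to 11 mm above this point. Held by the ears the clip is not opened.
- tabs_a (a point): Middle between clip_a's two thumb tabs, 70 mm above the clip's origin. The tabs are 40 mm wide (y), reach from 14 mm below to 10 mm above this point, and outside to outside in x stand 41 mm apart here, 45 at the top (3 or 4 more with jaws shut, then centred over the axle). Pinching them along x to about 30 mm opens the jaws to a 17 mm mouth; letting go shuts them.
- tabs_b (a point): Middle between clip_b's two thumb tabs, 70 mm above the clip's origin. The tabs are 40 mm wide (y), reach from 14 mm below to 10 mm above this point, and outside to outside in x stand 41 mm apart here, 45 at the top (3 or 4 more with jaws shut, then centred over the axle). Pinching them along x to about 30 mm opens the jaws to a 17 mm mouth; letting go shuts them.
- jaw_a (a joint): How far clip_a has its jaws open, rad: 0 = parallel on a 4 mm sheet (as at the start), -0.11 = shut on nothing, 0.40 = fully open, 17 mm mouth. Opening it fully takes about 16 N at the tabs on the good clip, 5 N on the tired one. The clip's frame rides on its -x half; by this angle the +x half swings away about the axle.
- jaw_b (a joint): How far clip_b has its jaws open, rad: 0 = parallel on a 4 mm sheet (as at the start), -0.11 = shut on nothing, 0.40 = fully open, 17 mm mouth. Opening it fully takes about 16 N at the tabs on the good clip, 5 N on the tired one. The clip's frame rides on its -x half; by this angle the +x half swings away about the axle.
- tray: Clear acrylic tray holding a stack of coated sheets, fixed: 210 (x) by 260 (y) by 60 mm high, walls 4 mm thick. Origin: centre of its underside. The clips sit on the rim of its -x wall (the wall's middle plane is 103 mm from the origin towards -x); the sheets inside reach 26 mm up.
- board: Drying board, fixed: an upright white sheet 4 mm thick (x), 140 mm wide (y), standing in a wooden foot 75 by 160 by 22 mm, with a buff paper sheet on its +x face. Origin: centre of the foot's underside. The board's faces look along its x axis.
- board_top (a point): Middle of the board's top edge, 192 mm above the table; axes as the board's. The clip goes here, astride the edge, its y along the board's y (either way round).
- tub: Grey scrap tub, open-topped, fixed: 170 (x) by 130 (y) by 50 mm high outside, walls 4 mm, floor about 4 mm. Origin: centre of its underside. It changes sides with the drying board.
- bottle: Bystander: amber glass bottle, 72 mm across, 170 mm tall or a little more with its cap. Origin: centre of its underside.
- can: Bystander: bare aluminium can, 56 mm across, 160 mm tall. Origin: centre of its underside.
- beaker: Bystander: white plastic beaker, 68 mm across, 90 mm tall. Origin: centre of its underside.
- brush: Bystander: flat wooden coating brush, 190 mm long (x), 62 mm wide, 12 mm high, lying flat on the bench between the robot and the tray, its length roughly along the world y axis. Origin: under its middle.
Things that resemble listed ones, but are neither listed nor needed, are in the scene too. What is shaped like the clip_a but red is not meant. Leave any green look-alike of the clip_b alone.

How it is judged:
By the outcome, as a careful person would: the job done as asked, in the order asked, and still so for the second after the job is handed in, with the robot touching nothing.
It also fails if it takes over 72 s, if anything falls off the work surface, if the arm or the gripper's body presses on something with over 40 N, if the wrist force passes 120 N, or if a joint passes its speed limit or range.

## Working session

There is one attempt and no reset: what is moved stays moved. The work goes in short steps, Python scripts to look and compute and a tool call to move; the robot and the scene stay as the last step left them, time stands still between calls to the robot, and variables do not carry over. Pictures are saved under pics/ and viewed, and the job is handed in when it is done.

Besides the shell and the picture viewer there is one more tool, called in YAML: its name, and indented under it one key for each argument. drive_tool: Moves the arm, as the interface text tells. Its arguments: {"type":"object","properties":{"commands":{"type":"array","items":{"type":"object","properties":{"gripper":{"type":"number"},"dx":{"type":"number"},"dy":{"type":"number"},"dz":{"type":"number"},"turn":{"type":"number"}}}}},"required":["commands"]}

```bash
ls; mkdir -p pics; cat > h.py <<'E'
import numpy as np, cv2
from bench import ctrl
def snap(name,fn):
    c=ctrl.camera(name); cv2.imwrite('pics/'+fn,cv2.cvtColor(c['image'],cv2.COLOR_RGB2BGR)); 
    np.savez('pics/'+fn[:-4]+'.npz',**{k:np.array(c[k]) for k in('image','mtx','R','t')}); return c
def load(fn): return dict(np.load('pics/'+fn+'.npz'))
def proj(c,X):
    p=c['mtx']@(c['R']@np.array(X,float)+c['t']); return p[:2]/p[2]
def ray(c,uv):
    d=c['R'].T@np.linalg.solve(c['mtx'],[uv[0],uv[1],1.]); o=-c['R'].T@c['t']; return o,d/np.linalg.norm(d)
def onz(c,uv,z):
    o,d=ray(c,uv); return o+d*(z-o[2])/d[2]
def tri(c1,u1,c2,u2):
    o1,d1=ray(c1,u1);o2,d2=ray(c2,u2)
    s=np.linalg.lstsq(np.c_[d1,-d2],o2-o1,rcond=None)[0]
    a=o1+d1*s[0];b=o2+d2*s[1]; return (a+b)/2,np.linalg.norm(a-b)
E
python3 - <<'E'
from h import *
for n in('side','top','wrist'):
    c=snap(n,n+'0.png'); print(n,-c['R'].T@c['t'],c['R'][2])
print(ctrl.get_obs())
E
```

```text
pics
side [ 0.44201142 -0.74627635  0.69854758] [ 0.11336082  0.82602071 -0.55212237]
top [0.45387199 0.11149378 1.29682104] [ 0.0794841  -0.02464194 -0.99653151]
wrist [ 0.20786146 -0.54115904  0.37259709] [-0.27998124 -0.06742378 -0.95763487]
{'time_s': 0.15, 'q': array([-1.53731143e+00,  1.81368519e-01,  1.60774005e+00, -3.18982442e-05,
        1.35376929e+00, -2.06317984e-01]), 'dq': array([ 0.00143404, -0.00209154, -0.00307974, -0.00071682, -0.00047005,
        0.00021954]), 'joint_efforts': array([ 7.76309171e-04, -4.45263255e+01, -3.51690674e+01, -2.46187110e-04,
        5.81042084e-03, -1.89938424e-05]), 'eef_pos': array([ 0.13655306, -0.55815263,  0.23861064]), 'eef_rot': array([-4.81889931e-04,  7.86612146e-01, -6.17447097e-01, -4.25395434e-04]), 'wrist_force': array([-1.78584439, -0.38544823,  0.0150053 ]), 'torque': array([ 0.00450927, -0.03654887, -0.06365301]), 'opening': 1.0021540536716824}
```

View pics/side0.png

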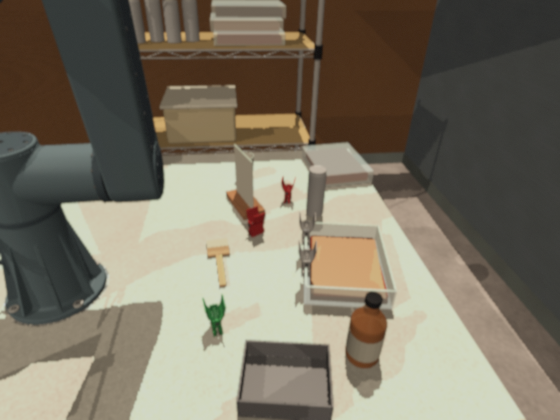

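View pics/top0.png

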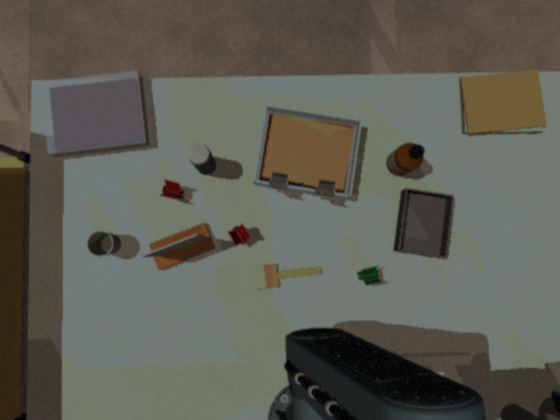

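View pics/wrist0.png

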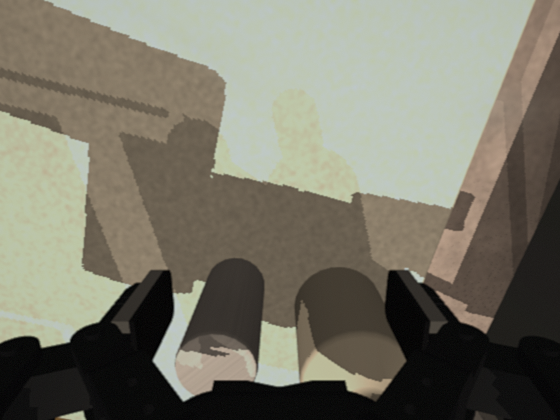

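The top view shows the clips at about (280,180) and (327,187), the board at (182,245) and the tub at (425,222). Green and red look-alikes are near them. I'll enlarge it.

```bash
python3 - <<'E'
from h import *
c=load('top0');im=cv2.cvtColor(c['image'],cv2.COLOR_RGB2BGR)
def crop(im,x,y,w,h,k,fn,g=1.0):
    z=cv2.resize(im[y:y+h,x:x+w],None,fx=k,fy=k,interpolation=cv2.INTER_CUBIC); z=cv2.convertScaleAbs(z,alpha=g); cv2.imwrite('pics/'+fn,z)
crop(im,240,95,130,110,6,'t_tray.png',1.5)
crop(im,130,210,130,70,6,'t_board.png',1.5)
s=load('side0');im=cv2.cvtColor(s['image'],cv2.COLOR_RGB2BGR)
crop(im,220,140,180,130,4,'s_mid.png',1.3)
for n,uv in(('c1',(280,180)),('c2',(327,187)),('tubc',(425,222)),('board',(182,245))):print(n,onz(c,uv,0.1))
E
```

```text
c1 [0.63598839 0.06783898 0.1       ]
c2 [ 0.6151005 -0.0515229  0.1      ]
tubc [ 0.51921552 -0.29845504  0.1       ]
board [0.47749223 0.3182891  0.1       ]
```

View pics/t_tray.png

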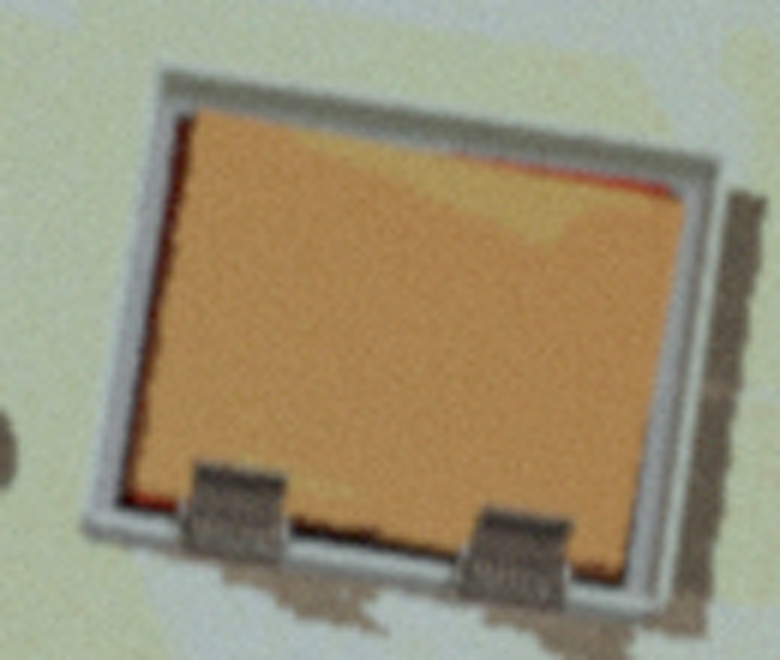

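View pics/t_board.png

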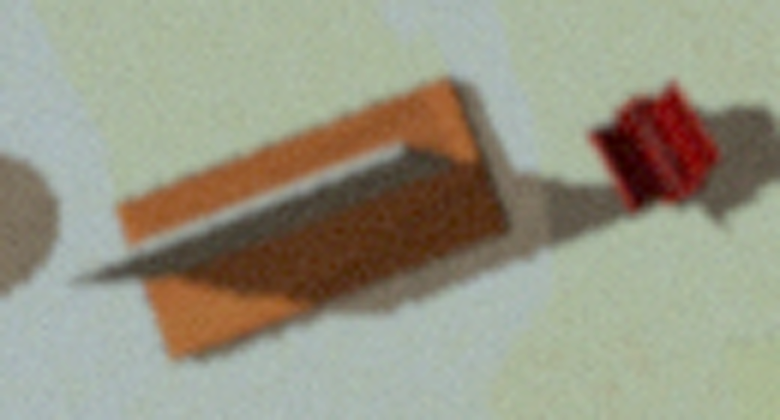

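View pics/s_mid.png

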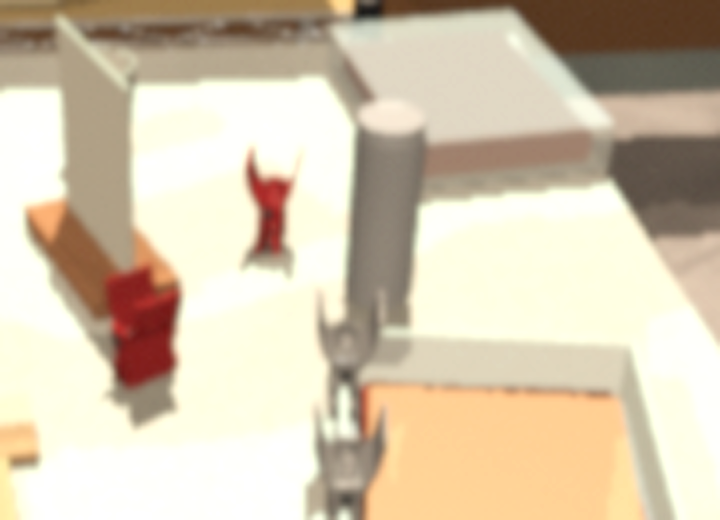

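```bash
python3 - <<'E'
from h import *
c=load('top0'); s=load('side0')
Z=lambda x,y:(240+(x+.5)/6-.5,95+(y+.5)/6-.5)
P={k:onz(c,Z(*v),.06)[:2] for k,v in dict(nl=(88,532),nr=(655,612),fl=(163,70),fr=(720,158)).items()}
for k in P:print(k,P[k].round(4))
d=P['nr']-P['nl'];print(np.degrees(np.arctan2(d[1],d[0])),np.linalg.norm(d), np.linalg.norm(P['fl']-P['nl']))
print('clips',onz(c,Z(238,505),.125),onz(c,Z(520,552),.125))
for n,u1 in(('1',(238,505)),('2',(520,552))):
  print(onz(c,Z(*u1),.12).round(4))
S=lambda x,y:(220+(x+.5)/4-.5,140+(y+.5)/4-.5)
for y in(300,):pass
# side: tab tips clip1 zoom(322,293),(380,297) clip2 (318,410),(383,412)
for z,us in((.125,[(322,293),(380,297)]),(.125,[(318,410),(383,412)])):
  print([onz(s,S(*u),z)[:2].round(4) for u in us])
print('nadir',proj(c,[.4539,.1115,0]))
im=cv2.cvtColor(s['image'],cv2.COLOR_RGB2BGR)
z=cv2.resize(im[190:310,270:400],None,fx=6,fy=5,interpolation=cv2.INTER_CUBIC);cv2.imwrite('pics/s_cl.png',z)
E
```

```text
nl [0.6351 0.1343]
nr [ 0.5937 -0.1135]
fl [0.8411 0.0961]
fr [ 0.796  -0.1506]
-99.49110409134094 0.25120896178109875 0.20953422128547838
clips [0.63537432 0.07053316 0.125     ] [ 0.61282631 -0.04627854  0.125     ]
[0.6361 0.0704 0.12  ]
[ 0.6135 -0.047   0.12  ]
[array([0.615 , 0.0879]), array([0.6526, 0.0794])]
[array([ 0.5912, -0.0353]), array([ 0.6297, -0.0412])]
nadir [264.69769862 252.1609516 ]
```

View pics/s_cl.png

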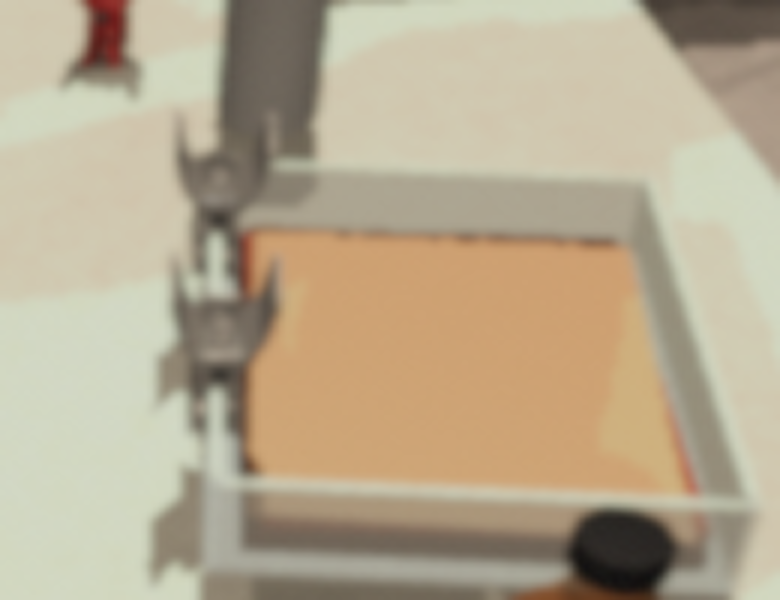

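```bash
cat >> h.py <<'E'
from scipy.spatial.transform import Rotation as Ro
def pose(o=None):
    o=o or ctrl.get_obs(); w,x,y,z=o['eef_rot']; return np.array(o['eef_pos']),Ro.from_quat([x,y,z,w]).as_matrix()
def go(target,yaw=None):
    """print shift in tool axes (cm) and turn (deg) to TCP target, tool-x yaw in deg"""
    p,R=pose(); d=R.T@(np.array(target)-p)*100
    y0=np.degrees(np.arctan2(R[1,0],R[0,0])); t=0 if yaw is None else -((yaw-y0+90)%180-90)
    print('pos',p.round(4),'yaw',round(y0,2),'-> d',d.round(2),'turn',round(t,2))
def st():
    o=ctrl.get_obs(); print('t',o['time_s'],'F',np.round(o['wrist_force'],2),'op',round(o['opening'],3)); return o
E
python3 -c "
from h import *
go([.62,.01,.28],-99.5)"
```

```text
pos [ 0.1366 -0.5582  0.2386] yaw -76.26 -> d [-43.71 -60.46  -4.07] turn 23.24
```

drive_tool:
  commands:
    - {"dz": -4}
    - {"dx": -43.7, "dy": -60.5, "dz": -4.1, "turn": 23.2}
    - {"dx": -43.7, "dy": -60.5, "dz": -4.1, "turn": 23.2}
    - {"dx": -43.7, "dy": -60.5, "dz": -4.1, "turn": 23.2}
    - {"dx": -43.7, "dy": -60.5, "dz": -4.1, "turn": 23.2}
    - {"dx": -43.7, "dy": -60.5, "dz": -4.1, "turn": 23.2}
    - {"dx": -43.7, "dy": -60.5, "dz": -4.1, "turn": 23.2}
    - {"dx": -43.7, "dy": -60.5, "dz": -4.1, "turn": 23.2}
    - {"dx": -43.7, "dy": -60.5, "dz": -4.1, "turn": 23.2}
    - {"dx": -43.7, "dy": -60.5, "dz": -4.1, "turn": 23.2}
    - {"dx": -43.7, "dy": -60.5, "dz": -4.1, "turn": 23.2}
    - {"dx": -43.7, "dy": -60.5, "dz": -4.1, "turn": 23.2}
    - {"dx": -43.7, "dy": -60.5, "dz": -4.1, "turn": 23.2}
    - {"dx": -43.7, "dy": -60.5, "dz": -4.1, "turn": 23.2}
    - {"dx": -43.7, "dy": -60.5, "dz": -4.1, "turn": 23.2}
    - {"dx": -43.7, "dy": -60.5, "dz": -4.1, "turn": 23.2}
    - {"dx": -43.7, "dy": -60.5, "dz": -4.1, "turn": 23.2}

```text
invalid input at $.commands[0]: expected keys gripper, dx, dy, dz, turn
```

```bash
python3 -c "
from h import *
c=snap('wrist','w1.png'); print(-c['R'].T@c['t']); st(); go([.62,.01,.28],-99.5)
for p in [(.635,.134,.06),(.594,-.1135,.06),(.635,.0705,.125),(.612,-.046,.125)]: print(proj(c,p))"
```

```text
[ 0.20786304 -0.5412056   0.37271063]
t 0.2 F [-0.7  -0.95  0.33] op 0.998
pos [ 0.1366 -0.5582  0.2387] yaw -76.26 -> d [-43.72 -60.46  -4.07] turn 23.24
[-1214.60806678 -1520.88314386]
[ -441.30045459 -1010.03697462]
[-2057.45225178 -2677.07905621]
[-1257.83784624 -2029.52389134]
```

View pics/w1.png

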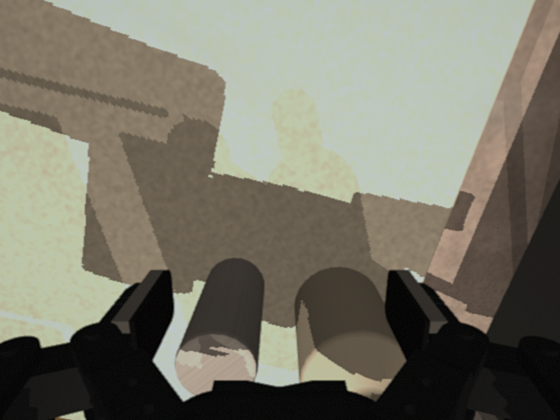

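All five keys are needed in every row.

drive_tool:
  commands:
    - {"gripper": 0, "dx": 0, "dy": 0, "dz": -4, "turn": 0}
    - {"gripper": 0, "dx": -43.7, "dy": -60.5, "dz": -4.1, "turn": 23.2}
    - {"gripper": 0, "dx": -43.7, "dy": -60.5, "dz": -4.1, "turn": 23.2}
    - {"gripper": 0, "dx": -43.7, "dy": -60.5, "dz": -4.1, "turn": 23.2}
    - {"gripper": 0, "dx": -43.7, "dy": -60.5, "dz": -4.1, "turn": 23.2}
    - {"gripper": 0, "dx": -43.7, "dy": -60.5, "dz": -4.1, "turn": 23.2}
    - {"gripper": 0, "dx": -43.7, "dy": -60.5, "dz": -4.1, "turn": 23.2}
    - {"gripper": 0, "dx": -43.7, "dy": -60.5, "dz": -4.1, "turn": 23.2}
    - {"gripper": 0, "dx": -43.7, "dy": -60.5, "dz": -4.1, "turn": 23.2}
    - {"gripper": 0, "dx": -43.7, "dy": -60.5, "dz": -4.1, "turn": 23.2}
    - {"gripper": 0, "dx": -43.7, "dy": -60.5, "dz": -4.1, "turn": 23.2}
    - {"gripper": 0, "dx": -43.7, "dy": -60.5, "dz": -4.1, "turn": 23.2}
    - {"gripper": 0, "dx": -43.7, "dy": -60.5, "dz": -4.1, "turn": 23.2}
    - {"gripper": 0, "dx": -43.7, "dy": -60.5, "dz": -4.1, "turn": 23.2}
    - {"gripper": 0, "dx": -43.7, "dy": -60.5, "dz": -4.1, "turn": 23.2}
    - {"gripper": 0, "dx": -43.7, "dy": -60.5, "dz": -4.1, "turn": 23.2}

```text
time_s: 2.2
eef_pos: [0.6199, 0.0085, 0.2804]
eef_rot: [-0.0, -0.646, 0.764, -0.0]
wrist_force: [-0.5, -0.7, 0.7]
opening: 1.001
```

```bash
python3 -c "
from h import *
c=snap('wrist','w2.png'); print(-c['R'].T@c['t']); st(); go([.62,.01,.28],-99.5)
for p in [(.635,.134,.06),(.594,-.1135,.06),(.635,.0705,.125),(.612,-.046,.125)]: print(proj(c,p))"
```

```text
[ 0.69230822 -0.00399027  0.41447649]
t 2.25 F [-0.45 -0.41 -0.45] op 0.999
pos [0.62   0.0084 0.2806] yaw -99.56 -> d [-0.16  0.03  0.06] turn -0.06
[152.37404266 181.47607195]
[402.92559122 180.85951027]
[200.88836511 186.27357732]
[345.24142641 190.23774991]
```

View pics/w2.png

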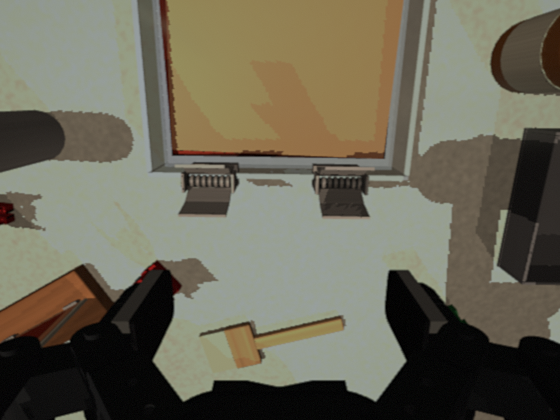

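```bash
python3 -c "
from h import *
im=cv2.imread('pics/w2.png');z=cv2.resize(im[140:230,140:420],None,fx=2.8,fy=5,interpolation=cv2.INTER_CUBIC);cv2.imwrite('pics/w2z.png',z)"
```

```text
(no output)
```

View pics/w2z.png

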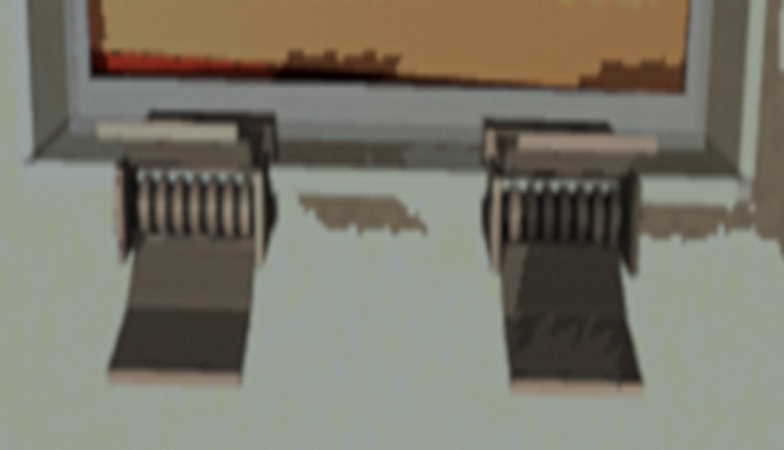

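```bash
python3 -c "
from h import *
c=load('w2')
Z=lambda x,y:(140+(x+.5)/2.8-.5,140+(y+.5)/5-.5)
for q in ([(97,130),(238,132),(108,378),(242,380)],[(518,143),(657,146),(510,386),(642,388)]):
  P=np.array([onz(c,Z(*u),.125) for u in q]); print(P.round(4)[:,:2],P.mean(0).round(4), np.linalg.norm(P[0]-P[1]),np.linalg.norm(P[0]-P[2]))
for q in [(97,130),(657,146),(108,378),(642,388),(30,162),(745,185)]: print(q, onz(c,Z(*q),.125 if q[0]not in(30,745) else .0)[:2])
"
```

```text
[[0.6553 0.0878]
 [0.6482 0.0477]
 [0.6138 0.0949]
 [0.6068 0.0553]] [0.631  0.0714 0.125 ] 0.040633601664718834 0.0420822565225063
[[ 0.633  -0.0317]
 [ 0.6259 -0.0713]
 [ 0.5924 -0.0239]
 [ 0.5854 -0.0631]] [ 0.6092 -0.0475  0.125 ] 0.040220663108638414 0.04139847945231001
(97, 130) [0.65526908 0.08775525]
(657, 146) [ 0.62587132 -0.07125559]
(108, 378) [0.61380402 0.09493615]
(642, 388) [ 0.58541466 -0.06305383]
(30, 162) [0.63659004 0.15664098]
(745, 185) [ 0.58190325 -0.13563392]
```

```bash
python3 -c "
from h import *
go([.631,.0714,.16],-100.2);go([.631,.0714,.076],-100.2)"
```

```text
pos [0.62   0.0084 0.2806] yaw -99.56 -> d [-6.4  -0.04 12.05] turn 0.64
pos [0.62   0.0084 0.2806] yaw -99.56 -> d [-6.4  -0.04 20.45] turn 0.64
```

drive_tool:
  commands:
    - {"gripper": 0, "dx": -6.4, "dy": 0, "dz": 5, "turn": 0.6}
    - {"gripper": 0, "dx": -6.4, "dy": 0, "dz": 10, "turn": 0.6}
    - {"gripper": 0, "dx": -6.4, "dy": 0, "dz": 13, "turn": 0.6}
    - {"gripper": 0, "dx": -6.4, "dy": 0, "dz": 13, "turn": 0.6}

```text
time_s: 2.75
eef_pos: [0.6286, 0.072, 0.1475]
eef_rot: [-0.002, -0.642, 0.767, 0.002]
wrist_force: [0.4, -0.1, 0.5]
opening: 0.998
```

```bash
python3 -c "
from h import *
snap('wrist','w3.png'); st()
go([.631,.0714,.076],-100.2)"
```

```text
t 2.8 F [-0.59 -0.99  0.22] op 0.998
pos [0.6305 0.0718 0.1502] yaw -100.14 -> d [ 0.03 -0.07  7.42] turn 0.06
```

View pics/w3.png

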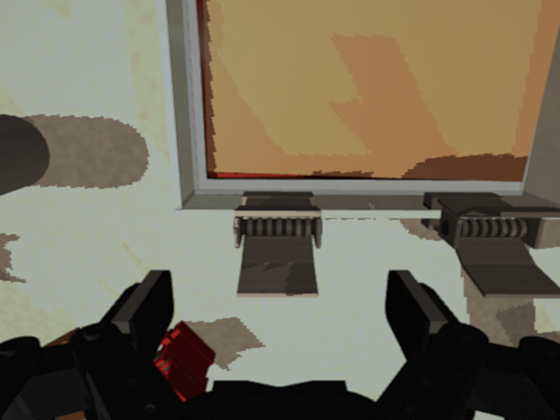

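The clip (u≈278) is centred between the fingers (mid u≈280). I'll descend and close on the ears.

drive_tool:
  commands:
    - {"gripper": 0, "dx": 0, "dy": -0.1, "dz": 4, "turn": 0}
    - {"gripper": 0, "dx": 0, "dy": -0.1, "dz": 6.5, "turn": 0}
    - {"gripper": 0, "dx": 0, "dy": -0.1, "dz": 7.4, "turn": 0}
    - {"gripper": 0, "dx": 0, "dy": -0.1, "dz": 7.4, "turn": 0}
    - {"gripper": 1, "dx": 0, "dy": -0.1, "dz": 7.4, "turn": 0}
    - {"gripper": 1, "dx": 0, "dy": -0.1, "dz": 7.4, "turn": 0}
    - {"gripper": 1, "dx": 0, "dy": -0.1, "dz": 7.4, "turn": 0}
    - {"gripper": 1, "dx": 0, "dy": -0.1, "dz": 7.4, "turn": 0}

```text
time_s: 3.8
eef_pos: [0.6328, 0.0725, 0.0777]
eef_rot: [0.001, -0.642, 0.766, -0.001]
wrist_force: [-2.0, -0.6, 6.1]
opening: 0.551
```

```bash
python3 -c "
from h import *
snap('side','s3.png'); st()
go([.631,.0714,.076],-100.2)
im=cv2.imread('pics/s3.png');z=cv2.resize(im[170:310,250:390],None,fx=5,fy=4,interpolation=cv2.INTER_CUBIC);cv2.imwrite('pics/s3z.png',z)"
```

```text
t 3.85 F [-1.26 -0.5   6.15] op 0.543
pos [0.6328 0.0725 0.0776] yaw -100.06 -> d [0.14 0.16 0.16] turn 0.14
```

View pics/s3z.png

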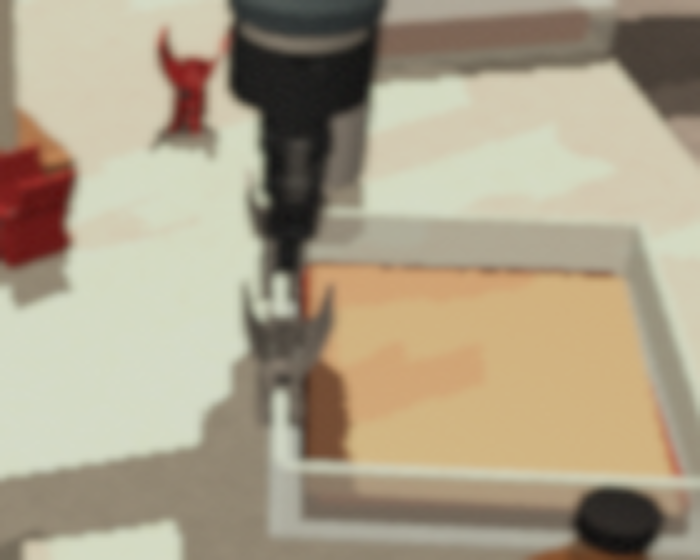

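Held by the ears, with the opening at about 46–48 mm. I'll tug upward in small steps.

drive_tool:
  commands:
    - {"gripper": 1, "dx": 0, "dy": 0, "dz": -0.1, "turn": 0}
    - {"gripper": 1, "dx": 0, "dy": 0, "dz": -0.2, "turn": 0}
    - {"gripper": 1, "dx": 0, "dy": 0, "dz": -0.3, "turn": 0}

```text
time_s: 4.22
eef_pos: [0.6326, 0.0725, 0.0781]
eef_rot: [0.001, -0.642, 0.766, -0.001]
wrist_force: [8.3, -0.9, -10.7]
opening: 0.545
```

drive_tool:
  commands:
    - {"gripper": 1, "dx": 0, "dy": 0, "dz": -0.1, "turn": 0}
    - {"gripper": 1, "dx": 0, "dy": 0, "dz": -0.2, "turn": 0}

```text
time_s: 4.47
eef_pos: [0.6326, 0.0723, 0.0799]
eef_rot: [0.001, -0.642, 0.766, -0.001]
wrist_force: [8.2, -0.8, -10.7]
opening: 0.549
```

drive_tool:
  commands:
    - {"gripper": 1, "dx": 0, "dy": 0, "dz": -0.1, "turn": 0}
    - {"gripper": 1, "dx": 0, "dy": 0, "dz": -0.2, "turn": 0}

```text
time_s: 4.72
eef_pos: [0.6326, 0.0722, 0.082]
eef_rot: [0.0, -0.642, 0.766, -0.001]
wrist_force: [8.9, -1.3, -10.2]
opening: 0.551
```

drive_tool:
  commands:
    - {"gripper": 1, "dx": 0, "dy": 0, "dz": -0.1, "turn": 0}
    - {"gripper": 1, "dx": 0, "dy": 0, "dz": -0.2, "turn": 0}

```text
time_s: 4.97
eef_pos: [0.6326, 0.0722, 0.0841]
eef_rot: [0.0, -0.642, 0.766, -0.001]
wrist_force: [7.2, -1.2, -9.4]
opening: 0.547
```

drive_tool:
  commands:
    - {"gripper": 1, "dx": 0, "dy": -0.1, "dz": -0.1, "turn": 0}
    - {"gripper": 1, "dx": 0, "dy": -0.2, "dz": -0.2, "turn": 0}

```text
time_s: 5.22
eef_pos: [0.6328, 0.0722, 0.0854]
eef_rot: [-0.001, -0.642, 0.766, 0.001]
wrist_force: [2.0, -0.0, -11.1]
opening: 0.546
```

drive_tool:
  commands:
    - {"gripper": 1, "dx": 0, "dy": 0, "dz": -0.1, "turn": 0}
    - {"gripper": 1, "dx": 0, "dy": 0, "dz": -0.2, "turn": 0}

```text
time_s: 5.48
eef_pos: [0.6329, 0.0723, 0.0883]
eef_rot: [-0.001, -0.642, 0.766, 0.001]
wrist_force: [0.8, -0.7, -10.2]
opening: 0.553
```

```bash
python3 -c "
from h import *
print(st())
snap('side','s4.png')
im=cv2.imread('pics/s4.png');z=cv2.resize(im[170:310,250:390],None,fx=5,fy=4,interpolation=cv2.INTER_CUBIC);cv2.imwrite('pics/s4z.png',z)"
```

```text
t 5.475 F [  0.81  -0.73 -10.16] op 0.553
{'time_s': 5.475, 'q': array([-7.22207949e-02,  4.79745573e-01,  1.54609529e+00,  4.00241297e-06,
        1.11827260e+00,  1.67411521e+00]), 'dq': array([ 4.04512951e-04, -1.46821883e-02, -4.93579779e-03,  8.84980224e-04,
        1.60149597e-02,  3.87045900e-05]), 'joint_efforts': array([ 5.14532514e-01, -6.10565400e+01, -3.44871962e+01,  1.42399636e-01,
        5.17173260e-01, -3.56419827e-02]), 'eef_pos': array([0.63290515, 0.07232045, 0.08831005]), 'eef_rot': array([-0.00090374, -0.64240074,  0.76636786,  0.00087857]), 'wrist_force': array([  0.80859201,  -0.7338565 , -10.16450526]), 'torque': array([-0.11475652, -0.35339423,  0.02327715]), 'opening': 0.5527217553415112}
```

View pics/s4z.png

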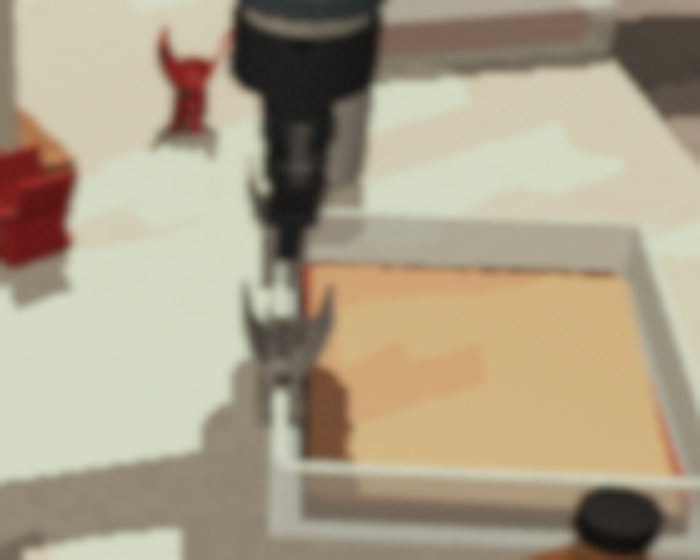

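drive_tool:
  commands:
    - {"gripper": 1, "dx": 0, "dy": 0, "dz": -0.2, "turn": 0}
    - {"gripper": 1, "dx": 0, "dy": 0, "dz": -0.4, "turn": 0}

```text
time_s: 5.78
eef_pos: [0.6332, 0.0725, 0.0929]
eef_rot: [-0.001, -0.642, 0.766, 0.001]
wrist_force: [-0.6, -1.0, -10.8]
opening: 0.549
```

drive_tool:
  commands:
    - {"gripper": 1, "dx": 0, "dy": 0, "dz": -1, "turn": 0}
    - {"gripper": 1, "dx": 0, "dy": 0, "dz": -3, "turn": 0}
    - {"gripper": 1, "dx": 0, "dy": 0, "dz": -6, "turn": 0}
    - {"gripper": 1, "dx": 0, "dy": 0, "dz": -6, "turn": 0}

```text
time_s: 6.28
eef_pos: [0.6373, 0.0721, 0.1592]
eef_rot: [0.004, -0.642, 0.766, -0.003]
wrist_force: [-0.2, -0.1, -1.9]
opening: 0.548
```

```bash
python3 -c "
from h import *
st()
snap('side','s5.png');snap('wrist','w5.png')
im=cv2.imread('pics/s5.png');z=cv2.resize(im[130:310,230:410],None,fx=4,fy=3.3,interpolation=cv2.INTER_CUBIC);cv2.imwrite('pics/s5z.png',z)"
```

```text
t 6.275 F [-0.18 -0.12 -1.9 ] op 0.548
```

View pics/s5z.png

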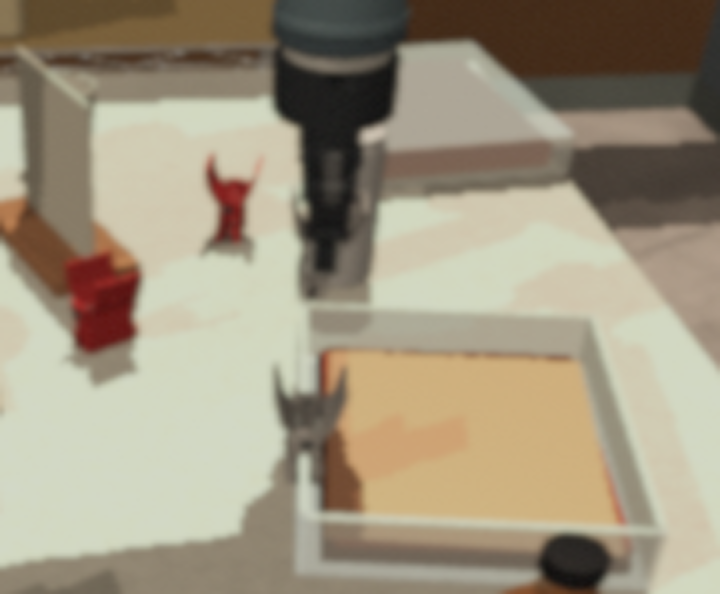

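View pics/w5.png

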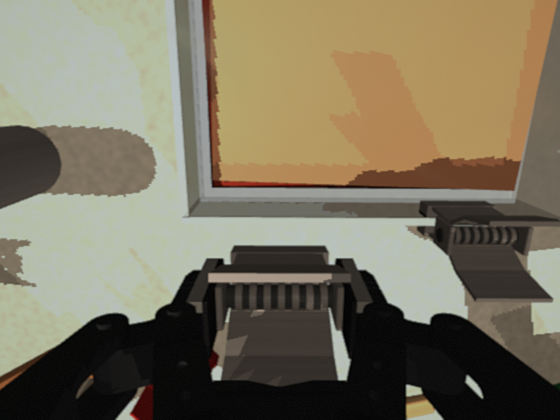

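Both views show the clip off the rim, held level by its ears. The slide force was about 10–11 N. I'll stand it on open bench at about (0.50, 0.03).

```bash
python3 -c "
from h import *
go([.50,.03,.15],-100.2);go([.50,.03,.05],-100.2)
c=load('top0')
for u in((265,275),(320,270)): print(onz(c,u,.01))"
```

```text
pos [0.6347 0.0722 0.155 ] yaw -100.05 -> d [ 6.51 12.53  0.46] turn 0.15
pos [0.6347 0.0722 0.155 ] yaw -100.05 -> d [ 6.51 12.56 10.46] turn 0.15
[0.39258388 0.11226117 0.01      ]
[ 0.40175176 -0.03662716  0.01      ]
```

drive_tool:
  commands:
    - {"gripper": 1, "dx": 1, "dy": 6, "dz": 0.5, "turn": 0}
    - {"gripper": 1, "dx": 6.5, "dy": 10, "dz": 2, "turn": 0}
    - {"gripper": 1, "dx": 6.5, "dy": 12.5, "dz": 6, "turn": 0}
    - {"gripper": 1, "dx": 6.5, "dy": 12.5, "dz": 9.5, "turn": 0}
    - {"gripper": 1, "dx": 6.5, "dy": 12.5, "dz": 11, "turn": 0}
    - {"gripper": 1, "dx": 6.5, "dy": 12.5, "dz": 11, "turn": 0}
    - {"gripper": 1, "dx": 6.5, "dy": 12.5, "dz": 11, "turn": 0}

```text
time_s: 7.25
eef_pos: [0.5008, 0.03, 0.0443]
eef_rot: [0.001, -0.642, 0.766, -0.001]
wrist_force: [0.9, 0.8, -1.1]
opening: 0.551
```

```bash
python3 -c "
from h import *
st(); go([.5,.03,.034],-100.2)
snap('side','s6.png')
im=cv2.imread('pics/s6.png');z=cv2.resize(im[130:310,180:360],None,fx=4,fy=3.3,interpolation=cv2.INTER_CUBIC);cv2.imwrite('pics/s6z.png',z)"
```

```text
t 7.25 F [ 0.93  0.76 -1.11] op 0.551
pos [0.5008 0.03   0.0443] yaw -100.04 -> d [0.01 0.08 1.03] turn 0.16
```

View pics/s6z.png

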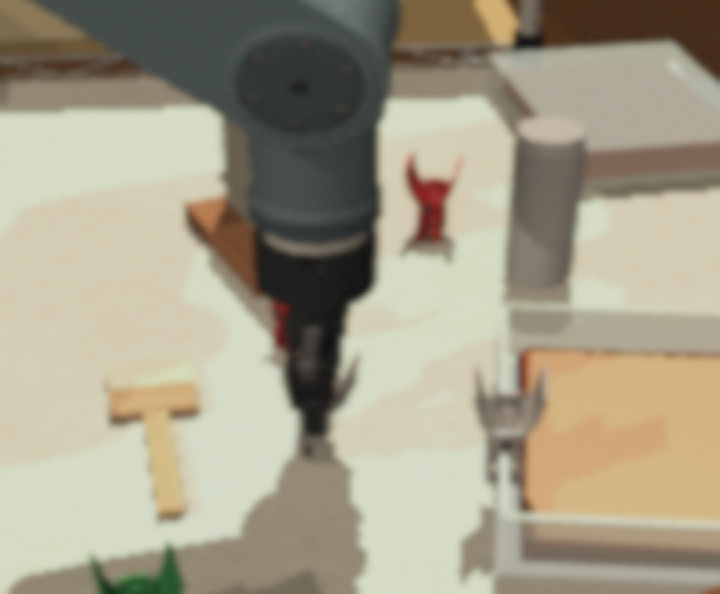

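Lower the last centimetre gently.

drive_tool:
  commands:
    - {"gripper": 1, "dx": 0, "dy": 0, "dz": 0.4, "turn": 0}
    - {"gripper": 1, "dx": 0, "dy": 0, "dz": 0.8, "turn": 0}
    - {"gripper": 1, "dx": 0, "dy": 0, "dz": 0.8, "turn": 0}

```text
time_s: 7.68
eef_pos: [0.4993, 0.0301, 0.035]
eef_rot: [-0.0, -0.642, 0.766, 0.0]
wrist_force: [-0.8, -0.5, -1.7]
opening: 0.549
```

drive_tool:
  commands:
    - {"gripper": 1, "dx": 0, "dy": 0, "dz": 0.15, "turn": 0}
    - {"gripper": 1, "dx": 0, "dy": 0, "dz": 0.15, "turn": 0}

```text
time_s: 7.92
eef_pos: [0.4997, 0.0301, 0.0344]
eef_rot: [0.0, -0.642, 0.766, -0.0]
wrist_force: [-2.8, -0.0, 6.1]
opening: 0.548
```

drive_tool:
  commands:
    - {"gripper": 1, "dx": 0, "dy": 0, "dz": 0.15, "turn": 0}
    - {"gripper": 1, "dx": 0, "dy": 0, "dz": 0.15, "turn": 0}

```text
time_s: 8.18
eef_pos: [0.4999, 0.03, 0.0342]
eef_rot: [-0.0, -0.643, 0.766, -0.0]
wrist_force: [-7.5, 1.4, 20.0]
opening: 0.547
```

drive_tool:
  commands:
    - {"gripper": 1, "dx": 0, "dy": 0, "dz": -0.2, "turn": 0}
    - {"gripper": 1, "dx": 0, "dy": 0, "dz": -0.2, "turn": 0}
    - {"gripper": 0.6, "dx": 0, "dy": 0, "dz": -0.2, "turn": 0}
    - {"gripper": 0.3, "dx": 0, "dy": 0, "dz": -0.2, "turn": 0}
    - {"gripper": 0, "dx": 0, "dy": 0, "dz": -0.2, "turn": 0}
    - {"gripper": 0, "dx": 0, "dy": 0, "dz": -0.2, "turn": 0}
    - {"gripper": 0, "dx": 0, "dy": 0, "dz": -0.2, "turn": 0}

```text
time_s: 9.05
eef_pos: [0.4995, 0.0301, 0.0342]
eef_rot: [-0.0, -0.642, 0.766, 0.0]
wrist_force: [-0.4, -0.2, 0.5]
opening: 0.999
```

drive_tool:
  commands:
    - {"gripper": 0, "dx": 0, "dy": 0, "dz": -2, "turn": 0}
    - {"gripper": 0, "dx": 0, "dy": 0, "dz": -6, "turn": 0}
    - {"gripper": 0, "dx": 0, "dy": 0, "dz": -12, "turn": 0}
    - {"gripper": 0, "dx": 0, "dy": 0, "dz": -12, "turn": 0}

```text
time_s: 9.55
eef_pos: [0.5032, 0.0295, 0.1595]
eef_rot: [0.003, -0.642, 0.766, -0.004]
wrist_force: [0.3, -0.5, -0.4]
opening: 0.998
```

```bash
python3 -c "
from h import *
st(); go([.6092,-.0475,.15],-100.2);go([.6092,-.0475,.076],-100.2)
snap('wrist','w7.png')
snap('side','s7.png')
im=cv2.imread('pics/s7.png');z=cv2.resize(im[130:310,180:360],None,fx=4,fy=3.3,interpolation=cv2.INTER_CUBIC);cv2.imwrite('pics/s7z.png',z)"
```

```text
t 9.55 F [ 0.32 -0.5  -0.42] op 0.998
pos [0.5032 0.0295 0.1595] yaw -100.05 -> d [  5.73 -11.77   1.07] turn 0.15
pos [0.5032 0.0295 0.1595] yaw -100.05 -> d [  5.73 -11.69   8.47] turn 0.15
```

View pics/s7z.png

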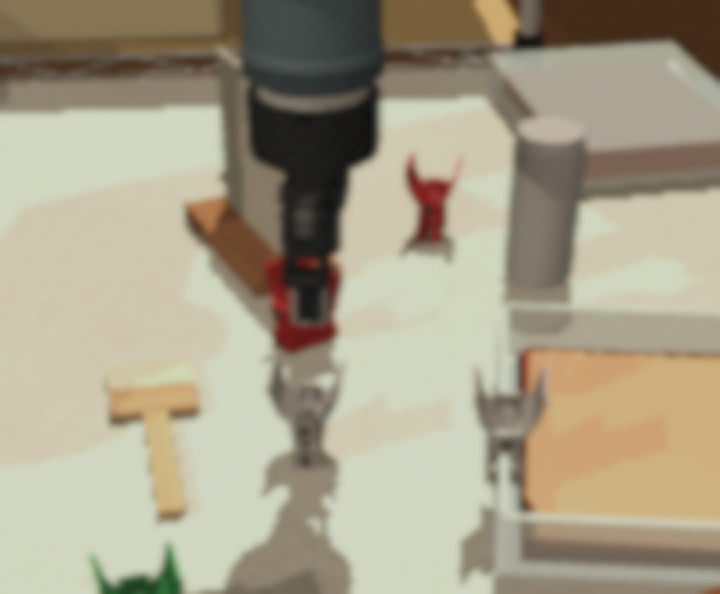

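View pics/w7.png

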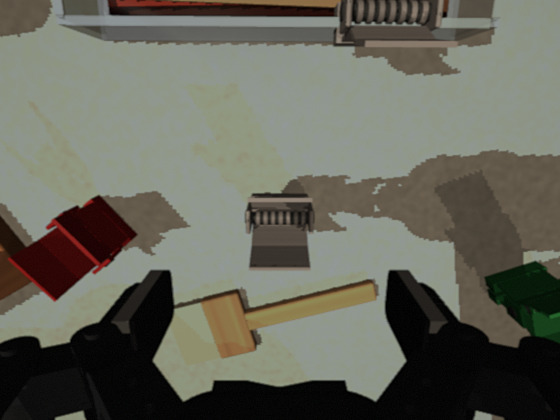

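drive_tool:
  commands:
    - {"gripper": 0, "dx": 3, "dy": -6, "dz": -1.5, "turn": 0}
    - {"gripper": 0, "dx": 5.7, "dy": -12.3, "dz": -1.5, "turn": 0.1}
    - {"gripper": 0, "dx": 5.7, "dy": -12.3, "dz": 0, "turn": 0.1}
    - {"gripper": 0, "dx": 5.7, "dy": -12.3, "dz": 0, "turn": 0.1}
    - {"gripper": 0, "dx": 5.7, "dy": -12.3, "dz": 0, "turn": 0.1}
    - {"gripper": 0, "dx": 5.7, "dy": -12.3, "dz": 0, "turn": 0.1}

```text
time_s: 10.4
eef_pos: [0.6101, -0.0468, 0.1545]
eef_rot: [-0.0, -0.642, 0.767, 0.0]
wrist_force: [0.3, 0.8, -0.4]
opening: 1.002
```

```bash
python3 -c "
from h import *
st(); go([.611,-.0475,.077],-100.2)
snap('wrist','w8.png')"
```

```text
t 10.4 F [ 0.28  0.82 -0.39] op 1.002
pos [ 0.6101 -0.0468  0.1545] yaw -100.12 -> d [ 0.05 -0.1   7.75] turn 0.08
```

View pics/w8.png

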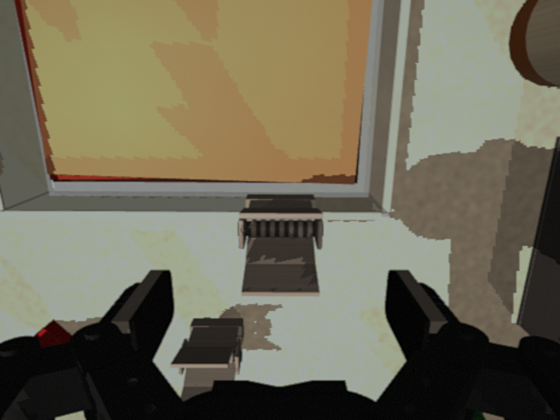

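Clip 2 (u≈281) is centred. Same grasp.

drive_tool:
  commands:
    - {"gripper": 0, "dx": 0, "dy": -0.1, "dz": 4, "turn": 0}
    - {"gripper": 0, "dx": 0, "dy": -0.1, "dz": 6.5, "turn": 0}
    - {"gripper": 0, "dx": 0, "dy": -0.1, "dz": 7.7, "turn": 0}
    - {"gripper": 0, "dx": 0, "dy": -0.1, "dz": 7.7, "turn": 0}
    - {"gripper": 1, "dx": 0, "dy": -0.1, "dz": 7.7, "turn": 0}
    - {"gripper": 1, "dx": 0, "dy": -0.1, "dz": 7.7, "turn": 0}
    - {"gripper": 1, "dx": 0, "dy": -0.1, "dz": 7.7, "turn": 0}
    - {"gripper": 1, "dx": 0, "dy": -0.1, "dz": 7.7, "turn": 0}

```text
time_s: 11.45
eef_pos: [0.6125, -0.0479, 0.0782]
eef_rot: [0.001, -0.642, 0.767, -0.001]
wrist_force: [1.5, -0.3, 3.0]
opening: 0.546
```

drive_tool:
  commands:
    - {"gripper": 1, "dx": 0, "dy": 0, "dz": -0.1, "turn": 0}
    - {"gripper": 1, "dx": 0, "dy": 0, "dz": -0.2, "turn": 0}
    - {"gripper": 1, "dx": 0, "dy": 0, "dz": -0.3, "turn": 0}

```text
time_s: 11.82
eef_pos: [0.6119, -0.0478, 0.0801]
eef_rot: [0.0, -0.642, 0.767, -0.0]
wrist_force: [4.9, -0.5, -2.9]
opening: 0.549
```

drive_tool:
  commands:
    - {"gripper": 1, "dx": 0, "dy": 0, "dz": -0.1, "turn": 0}
    - {"gripper": 1, "dx": 0, "dy": 0, "dz": -0.2, "turn": 0}

```text
time_s: 12.08
eef_pos: [0.6117, -0.0477, 0.0823]
eef_rot: [0.0, -0.642, 0.767, -0.0]
wrist_force: [4.2, -0.6, -3.9]
opening: 0.549
```

drive_tool:
  commands:
    - {"gripper": 1, "dx": 0, "dy": 0, "dz": -0.1, "turn": 0}
    - {"gripper": 1, "dx": 0, "dy": 0, "dz": -0.2, "turn": 0}

```text
time_s: 12.32
eef_pos: [0.6116, -0.0477, 0.0844]
eef_rot: [-0.0, -0.642, 0.767, 0.0]
wrist_force: [3.8, -0.5, -1.9]
opening: 0.547
```

drive_tool:
  commands:
    - {"gripper": 1, "dx": 0, "dy": 0, "dz": -0.1, "turn": 0}
    - {"gripper": 1, "dx": 0, "dy": 0, "dz": -0.2, "turn": 0}

```text
time_s: 12.58
eef_pos: [0.6116, -0.0477, 0.0863]
eef_rot: [-0.0, -0.642, 0.767, 0.0]
wrist_force: [2.7, 0.4, -3.2]
opening: 0.547
```

Clip 2 slides at only about 3 N against about 10.5 N, so clip 2 is the weak one. I'll pull it clear and measure the tub.

drive_tool:
  commands:
    - {"gripper": 1, "dx": 0, "dy": 0, "dz": -0.3, "turn": 0}
    - {"gripper": 1, "dx": 0, "dy": 0, "dz": -0.6, "turn": 0}
    - {"gripper": 1, "dx": 0, "dy": 0, "dz": -2, "turn": 0}
    - {"gripper": 1, "dx": 0, "dy": 0, "dz": -5, "turn": 0}
    - {"gripper": 1, "dx": 0, "dy": 0, "dz": -9, "turn": 0}
    - {"gripper": 1, "dx": 0, "dy": 0, "dz": -9, "turn": 0}
    - {"gripper": 1, "dx": 0, "dy": 0, "dz": -9, "turn": 0}

```text
time_s: 13.45
eef_pos: [0.611, -0.0475, 0.1763]
eef_rot: [-0.0, -0.642, 0.767, 0.0]
wrist_force: [0.2, 0.2, -1.6]
opening: 0.548
```

```bash
python3 -c "
from h import *
st(); snap('wrist','w9.png')
c=load('top0');im=cv2.cvtColor(c['image'],cv2.COLOR_RGB2BGR)
z=cv2.resize(im[175:275,380:480],None,fx=6,fy=6,interpolation=cv2.INTER_CUBIC);cv2.imwrite('pics/t_tub.png',cv2.convertScaleAbs(z,alpha=1.5))"
```

```text
t 13.45 F [ 0.21  0.24 -1.6 ] op 0.548
```

View pics/t_tub.png

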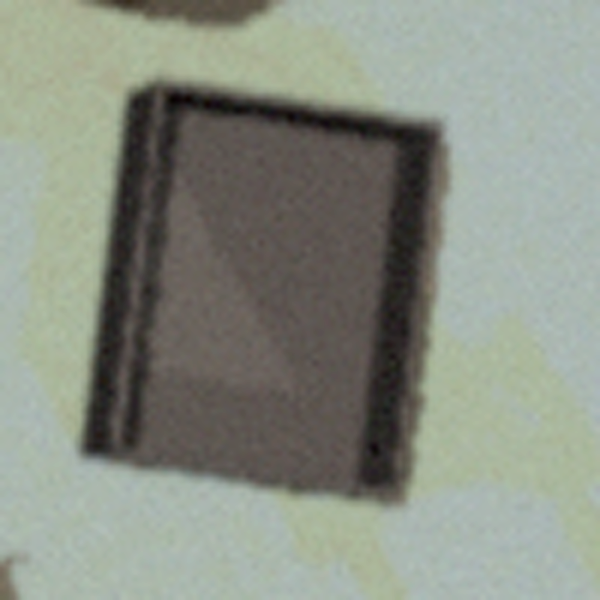

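View pics/w9.png

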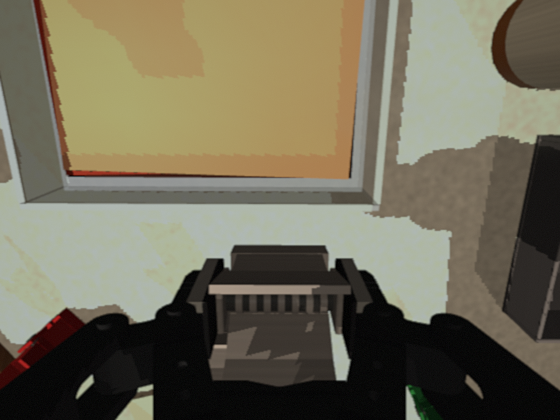

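```bash
python3 -c "
from h import *
c=load('top0'); Z=lambda x,y:(380+(x+.5)/6-.5,175+(y+.5)/6-.5)
P=np.array([onz(c,Z(*u),.05) for u in((152,85),(440,122),(408,500),(118,455))])[:,:2];print(P.round(4),P.mean(0))
for i in range(4):
  d=P[(i+1)%4]-P[i];print(np.linalg.norm(d).round(4),np.degrees(np.arctan2(d[1],d[0])).round(1))
m=P.mean(0)
go([*m,.18],170);go([*m,.045],170)"
```

```text
[[ 0.6121 -0.2664]
 [ 0.5923 -0.3945]
 [ 0.4255 -0.3706]
 [ 0.4487 -0.2432]] [ 0.51965239 -0.31865826]
0.1296 -98.8
0.1685 171.9
0.1295 79.7
0.165 -8.1
pos [ 0.6106 -0.0474  0.1754] yaw -100.16 -> d [28.3   4.17 -0.46] turn 89.84
pos [ 0.6106 -0.0474  0.1754] yaw -100.16 -> d [28.31  4.13 13.04] turn 89.84
```

drive_tool:
  commands:
    - {"gripper": 1, "dx": 0, "dy": 2, "dz": -3, "turn": -10}
    - {"gripper": 1, "dx": 5, "dy": 4.1, "dz": -4, "turn": -20}
    - {"gripper": 1, "dx": 9, "dy": 4.1, "dz": -4, "turn": -30}
    - {"gripper": 1, "dx": 13, "dy": 4.1, "dz": -4, "turn": -40}
    - {"gripper": 1, "dx": 17, "dy": 4.1, "dz": -4, "turn": -50}
    - {"gripper": 1, "dx": 21, "dy": 4.1, "dz": -4, "turn": -60}
    - {"gripper": 1, "dx": 25, "dy": 4.1, "dz": -4, "turn": -70}
    - {"gripper": 1, "dx": 28.3, "dy": 4.1, "dz": -3, "turn": -80}
    - {"gripper": 1, "dx": 28.3, "dy": 4.1, "dz": 0, "turn": -91}
    - {"gripper": 1, "dx": 28.3, "dy": 4.1, "dz": 3, "turn": -91}
    - {"gripper": 1, "dx": 28.3, "dy": 4.1, "dz": 3, "turn": -91}

```text
time_s: 14.88
eef_pos: [0.5188, -0.317, 0.142]
eef_rot: [-0.003, 0.997, -0.08, -0.004]
wrist_force: [-0.4, 0.1, -1.4]
opening: 0.547
```

```bash
python3 -c "
from h import *
st(); snap('wrist','w10.png');go([.5197,-.3187,.04],-9)
c=snap('side','s10.png')"
```

```text
t 14.875 F [-0.44  0.06 -1.39] op 0.547
pos [ 0.5201 -0.3179  0.1443] yaw -9.19 -> d [ 0.02  0.11 10.42] turn -0.19
```

View pics/s10.png

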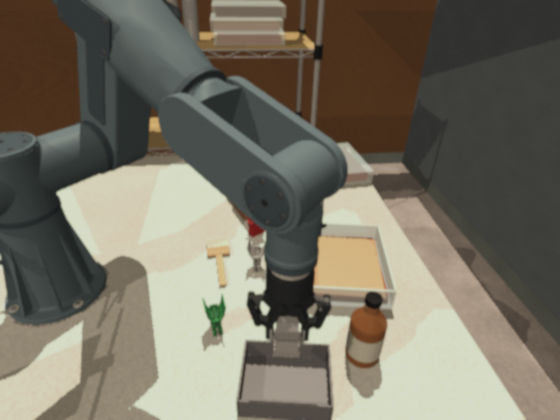

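View pics/w10.png

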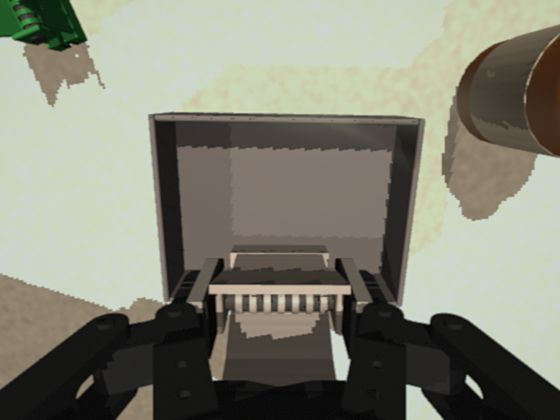

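drive_tool:
  commands:
    - {"gripper": 1, "dx": 0, "dy": 0.1, "dz": 4, "turn": 0}
    - {"gripper": 1, "dx": 0, "dy": 0.1, "dz": 7.5, "turn": 0}
    - {"gripper": 1, "dx": 0, "dy": 0.1, "dz": 9.6, "turn": 0}
    - {"gripper": 1, "dx": 0, "dy": 0.1, "dz": 9.6, "turn": 0}
    - {"gripper": 1, "dx": 0, "dy": 0.1, "dz": 9.9, "turn": 0}
    - {"gripper": 1, "dx": 0, "dy": 0.1, "dz": 10.2, "turn": 0}

```text
time_s: 15.72
eef_pos: [0.5222, -0.3209, 0.0459]
eef_rot: [0.001, 0.997, -0.08, 0.001]
wrist_force: [0.6, 0.8, -0.5]
opening: 0.547
```

drive_tool:
  commands:
    - {"gripper": 1, "dx": 0, "dy": 0, "dz": 0.15, "turn": 0}
    - {"gripper": 1, "dx": 0, "dy": 0, "dz": 0.15, "turn": 0}

```text
time_s: 15.98
eef_pos: [0.5213, -0.3201, 0.043]
eef_rot: [0.0, 0.997, -0.08, 0.0]
wrist_force: [0.4, -1.5, -0.7]
opening: 0.546
```

drive_tool:
  commands:
    - {"gripper": 1, "dx": 0, "dy": 0, "dz": 0.2, "turn": 0}
    - {"gripper": 1, "dx": 0, "dy": 0, "dz": 0.3, "turn": 0}
    - {"gripper": 1, "dx": 0, "dy": 0, "dz": 0.3, "turn": 0}

```text
time_s: 16.35
eef_pos: [0.5211, -0.32, 0.0396]
eef_rot: [-0.0, 0.997, -0.08, -0.0]
wrist_force: [-0.0, 0.1, -0.8]
opening: 0.55
```

drive_tool:
  commands:
    - {"gripper": 1, "dx": 0, "dy": 0, "dz": 0.1, "turn": 0}
    - {"gripper": 0.6, "dx": 0, "dy": 0, "dz": 0.1, "turn": 0}
    - {"gripper": 0.3, "dx": 0, "dy": 0, "dz": 0.1, "turn": 0}
    - {"gripper": 0, "dx": 0, "dy": 0, "dz": 0.1, "turn": 0}
    - {"gripper": 0, "dx": 0, "dy": 0, "dz": 0.1, "turn": 0}
    - {"gripper": 0, "dx": 0, "dy": 0, "dz": 0.1, "turn": 0}
    - {"gripper": 0, "dx": 0, "dy": 0, "dz": -3, "turn": 0}
    - {"gripper": 0, "dx": 0, "dy": 0, "dz": -8, "turn": 0}
    - {"gripper": 0, "dx": 0, "dy": 0, "dz": -14, "turn": 0}
    - {"gripper": 0, "dx": 0, "dy": 0, "dz": -16, "turn": 0}
    - {"gripper": 0, "dx": 0, "dy": 0, "dz": -16, "turn": 0}

```text
time_s: 17.73
eef_pos: [0.5219, -0.3207, 0.2014]
eef_rot: [0.001, 0.997, -0.08, 0.001]
wrist_force: [0.7, 0.9, 0.0]
opening: 0.998
```

```bash
python3 -c "
from h import *
st(); snap('wrist','w11.png')
c=snap('top','t11.png')
c7=load('w7')
# standing clip tab-tops in w7 (z~.08)
for u in((249,199),(313,199),(251,269),(310,269)): print(onz(c7,u,.08).round(4))
go([.49,.05,.26],-10)"
```

```text
t 17.725 F [0.73 0.87 0.05] op 0.998
[0.5216 0.0445 0.08  ]
[0.5147 0.0059 0.08  ]
[0.4753 0.0525 0.08  ]
[0.4686 0.0148 0.08  ]
pos [ 0.5204 -0.3193  0.1978] yaw -9.16 -> d [ -8.9  -35.98  -6.14] turn 0.84
```

View pics/w11.png

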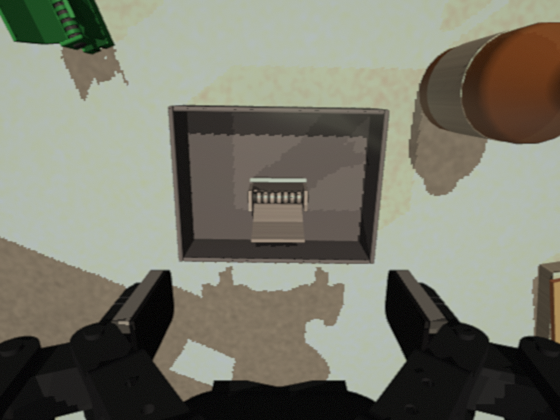

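View pics/t11.png

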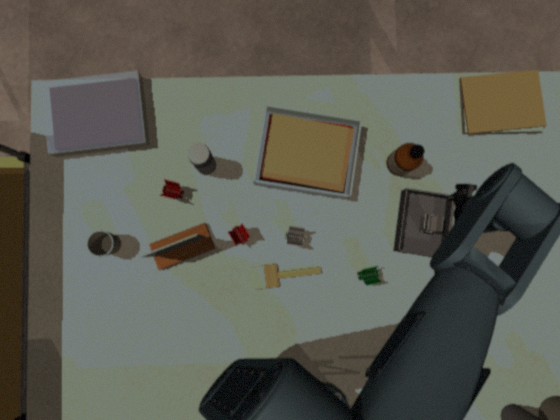

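The weak clip stands in the tub (250–305, 180–240 in the wrist view). Next I'll look at the board from above.

```bash
python3 -c "
from h import *
go([.46,.28,.36],21)"
```

```text
pos [ 0.5204 -0.3193  0.1978] yaw -9.16 -> d [-15.54 -58.23 -16.09] turn -30.16
```

drive_tool:
  commands:
    - {"gripper": 0, "dx": 0, "dy": 0, "dz": -6, "turn": 0}
    - {"gripper": 0, "dx": -2, "dy": -6, "dz": -9, "turn": -5}
    - {"gripper": 0, "dx": -15.5, "dy": -58, "dz": -16, "turn": -30}
    - {"gripper": 0, "dx": -15.5, "dy": -58, "dz": -16, "turn": -30}
    - {"gripper": 0, "dx": -15.5, "dy": -58, "dz": -16, "turn": -30}
    - {"gripper": 0, "dx": -15.5, "dy": -58, "dz": -16, "turn": -30}
    - {"gripper": 0, "dx": -15.5, "dy": -58, "dz": -16, "turn": -30}
    - {"gripper": 0, "dx": -15.5, "dy": -58, "dz": -16, "turn": -30}
    - {"gripper": 0, "dx": -15.5, "dy": -58, "dz": -16, "turn": -30}
    - {"gripper": 0, "dx": -15.5, "dy": -58, "dz": -16, "turn": -30}
    - {"gripper": 0, "dx": -15.5, "dy": -58, "dz": -16, "turn": -30}
    - {"gripper": 0, "dx": -15.5, "dy": -58, "dz": -16, "turn": -30}
    - {"gripper": 0, "dx": -15.5, "dy": -58, "dz": -16, "turn": -30}
    - {"gripper": 0, "dx": -15.5, "dy": -58, "dz": -16, "turn": -30}

```text
time_s: 19.58
eef_pos: [0.4606, 0.276, 0.3585]
eef_rot: [0.0, 0.984, 0.18, -0.001]
wrist_force: [0.2, -0.3, -0.5]
opening: 0.999
```

```bash
python3 -c "
from h import *
st(); snap('wrist','w12.png');snap('side','s12.png')
go([.46,.28,.36],21)"
```

```text
t 19.575 F [ 0.15 -0.3  -0.51] op 0.999
pos [0.4608 0.2761 0.3593] yaw 20.72 -> d [ 0.06 -0.4  -0.07] turn -0.28
```

View pics/w12.png

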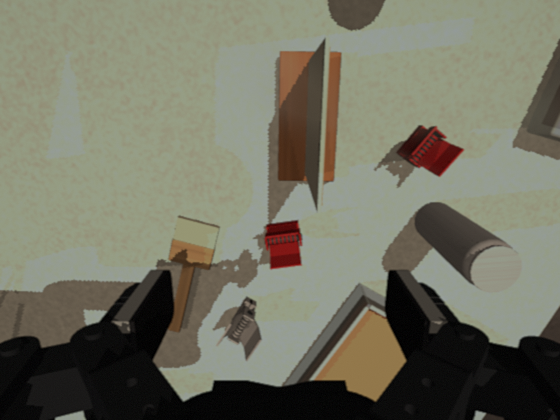

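```bash
python3 -c "
from h import *
im=cv2.imread('pics/w12.png');z=cv2.resize(im[25:225,265:365],None,fx=6,fy=3,interpolation=cv2.INTER_CUBIC);cv2.imwrite('pics/w12z.png',z)"
```

```text
(no output)
```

View pics/w12z.png

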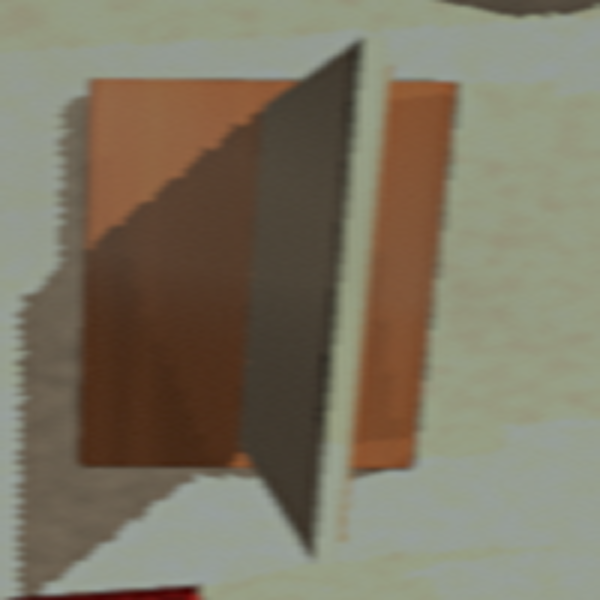

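```bash
python3 -c "
from h import *
c=load('w12');Z=lambda x,y:(265+(x+.5)/6-.5,25+(y+.5)/3-.5)
a=onz(c,Z(374,41),.192);b=onz(c,Z(330,556),.192);d=a-b
print(a,b,(a+b)/2,np.linalg.norm(d),np.degrees(np.arctan2(d[1],d[0])))
# foot corners top z=.022
q=[onz(c,Z(*u),.022)[:2] for u in((90,80),(458,83),(412,467),(80,466))];print(np.round(q,4),np.mean(q,0))
e=q[0]-q[3];print(np.degrees(np.arctan2(e[1],e[0])));e=q[1]-q[2];print(np.degrees(np.arctan2(e[1],e[0])))
t=load('top0');Z=lambda x,y:(130+(x+.5)/6-.5,210+(y+.5)/6-.5)
print(proj(t,a),proj(t,b),Z(80,278),Z(405,150))
s=load('side0');print(proj(s,a),proj(s,b),proj(s,(a+b)/2))
# good clip now
im=cv2.imread('pics/w12.png');z=cv2.resize(im[285:370,205:275],None,fx=8,fy=7,interpolation=cv2.INTER_CUBIC);cv2.imwrite('pics/w12c.png',z)"
```

```text
[0.45270103 0.39800155 0.192     ] [0.50001741 0.26982939 0.192     ] [0.47635922 0.33391547 0.192     ] 0.13662702622346665 110.26226526263302
[[0.4152 0.395 ]
 [0.4845 0.42  ]
 [0.538  0.2722]
 [0.4691 0.2465]] [0.47668451 0.33343028]
109.9684371658072
109.8658703559855
[140.48389335 256.10745771] [195.96681124 234.11230335] (142.91666666666666, 255.91666666666669) (197.08333333333331, 234.58333333333334)
[234.39472309 143.97087303] [251.92929717 161.37216009] [242.78729991 152.29965466]
```

View pics/w12c.png

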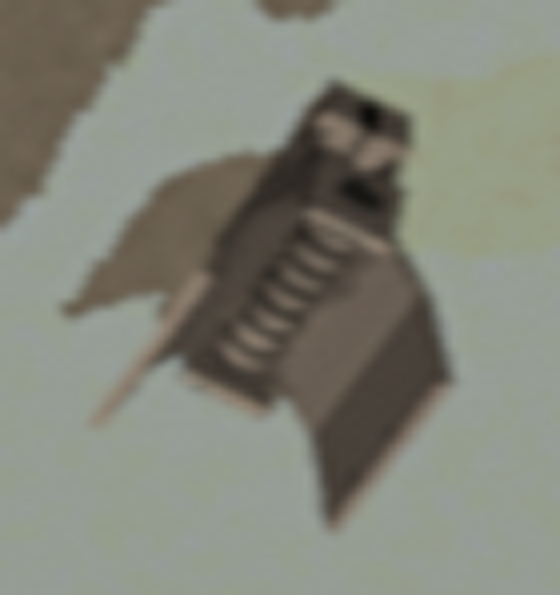

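```bash
python3 -c "
from h import *
c=load('w12');Z=lambda x,y:(205+(x+.5)/8-.5,285+(y+.5)/7-.5)
P=np.array([onz(c,Z(*u),.079)[:2] for u in((205,275),(95,425),(448,380),(335,525))]);print(P.round(4),P.mean(0))
go([.496,.0294,.16],-10)
go([.496,.0294,.06],-10)"
```

```text
[[0.4746 0.0542]
 [0.4679 0.0159]
 [0.5201 0.0466]
 [0.5133 0.0085]] [0.49395658 0.03129861]
pos [0.4608 0.2761 0.3593] yaw 20.72 -> d [-5.42 24.31 19.93] turn 30.72
pos [0.4608 0.2761 0.3593] yaw 20.72 -> d [-5.41 24.31 29.93] turn 30.72
```

drive_tool:
  commands:
    - {"gripper": 0, "dx": -1, "dy": 6, "dz": 2, "turn": 10}
    - {"gripper": 0, "dx": -3, "dy": 12, "dz": 5, "turn": 20}
    - {"gripper": 0, "dx": -5.4, "dy": 18, "dz": 9, "turn": 30.5}
    - {"gripper": 0, "dx": -5.4, "dy": 24.3, "dz": 14, "turn": 30.5}
    - {"gripper": 0, "dx": -5.4, "dy": 24.3, "dz": 20, "turn": 30.5}
    - {"gripper": 0, "dx": -5.4, "dy": 24.3, "dz": 22, "turn": 30.5}
    - {"gripper": 0, "dx": -5.4, "dy": 24.3, "dz": 22, "turn": 30.5}
    - {"gripper": 0, "dx": -5.4, "dy": 24.3, "dz": 22, "turn": 30.5}

```text
time_s: 20.68
eef_pos: [0.4975, 0.0307, 0.1416]
eef_rot: [0.0, 0.996, -0.085, 0.001]
wrist_force: [-0.4, 0.1, 1.3]
opening: 1.0
```

```bash
python3 -c "
from h import *
st(); snap('wrist','w13.png')
go([.4955,.0298,.057],-10)"
```

```text
t 20.675 F [-0.4   0.13  1.34] op 1.0
pos [0.4981 0.0309 0.1422] yaw -9.66 -> d [-0.27  0.15  8.52] turn 0.34
```

View pics/w13.png

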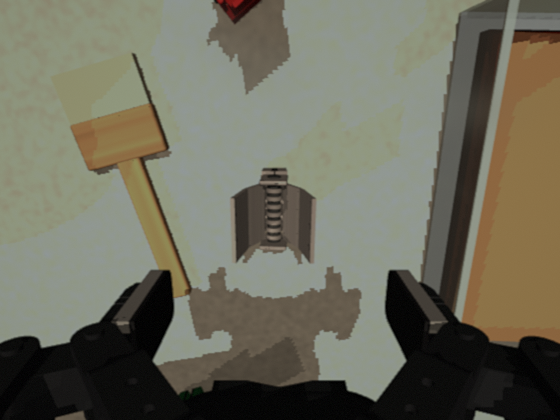

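drive_tool:
  commands:
    - {"gripper": 0, "dx": -0.3, "dy": 0.1, "dz": 4, "turn": 0.3}
    - {"gripper": 0, "dx": -0.3, "dy": 0.1, "dz": 7, "turn": 0.3}
    - {"gripper": 0, "dx": -0.3, "dy": 0.1, "dz": 8.5, "turn": 0.3}
    - {"gripper": 0, "dx": -0.3, "dy": 0.1, "dz": 8.5, "turn": 0.3}
    - {"gripper": 0.3, "dx": -0.3, "dy": 0.1, "dz": 8.5, "turn": 0.3}
    - {"gripper": 0.45, "dx": -0.3, "dy": 0.1, "dz": 8.5, "turn": 0.3}
    - {"gripper": 0.55, "dx": -0.3, "dy": 0.1, "dz": 8.5, "turn": 0.3}
    - {"gripper": 0.66, "dx": -0.3, "dy": 0.1, "dz": 8.5, "turn": 0.3}
    - {"gripper": 0.66, "dx": -0.3, "dy": 0.1, "dz": 8.5, "turn": 0.3}
    - {"gripper": 0.66, "dx": -0.3, "dy": 0.1, "dz": 8.5, "turn": 0.3}

```text
time_s: 21.98
eef_pos: [0.4949, 0.0303, 0.0587]
eef_rot: [0.0, 0.996, -0.087, 0.001]
wrist_force: [-10.2, 1.5, 30.8]
opening: 0.351
```

```bash
python3 -c "
from h import *
st(); snap('wrist','w14.png');snap('side','s14.png')
im=cv2.imread('pics/s14.png');z=cv2.resize(im[190:310,200:320],None,fx=5,fy=5,interpolation=cv2.INTER_CUBIC);cv2.imwrite('pics/s14z.png',z)
go([.4955,.0298,.057],-10)"
```

```text
t 21.975 F [-10.25   1.47  30.84] op 0.351
pos [0.4949 0.0303 0.0587] yaw -9.93 -> d [0.06 0.04 0.17] turn 0.07
```

View pics/w14.png

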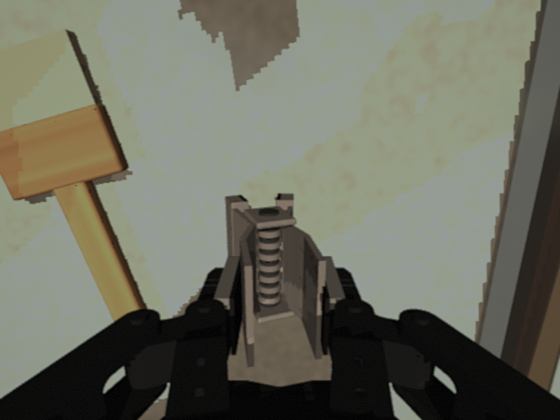

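View pics/s14z.png

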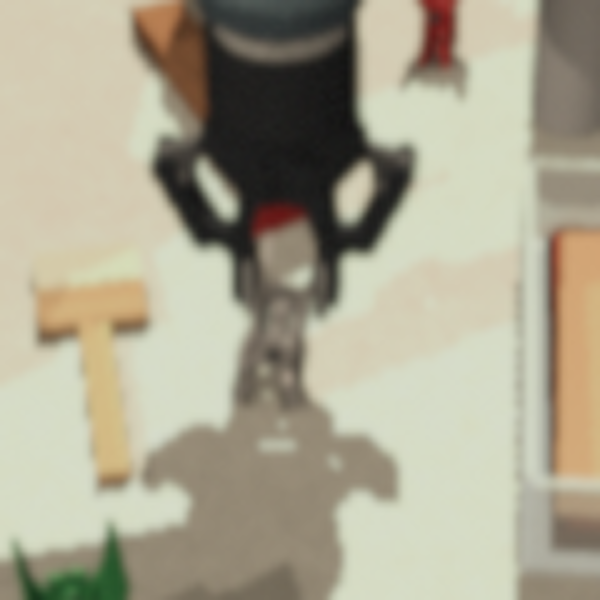

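```bash
python3 -c "
from h import *
im=cv2.imread('pics/w14.png');z=cv2.resize(im[180:370,200:360],None,fx=4,fy=3,interpolation=cv2.INTER_CUBIC);cv2.imwrite('pics/w14z.png',z)
im=cv2.imread('pics/w13.png');z=cv2.resize(im[155:275,210:340],None,fx=5,fy=5,interpolation=cv2.INTER_CUBIC);cv2.imwrite('pics/w13z.png',z)
c=load('w14'); p,R=pose()
o,d=ray(c,(280,210)); print('cam in tool',R.T@(o-p),R.T@d)
for u in((234,203),(286,203)):
  for z in (0.0,.014): print(u,z,(R.T@(onz(c,u,z)-p)*1000).round(1))
for u in((262,213),(276,213)): print('axle',(R.T@(onz(c,u,.04)-p)*1000).round(1))
for u in((249,355),(322,352)): print('tabs',(R.T@(onz(c,u,.08)-p)*1000).round(1))
"
```

```text
cam in tool [ 6.62111555e-05 -7.30652230e-02 -1.34099719e-01] [0.00258727 0.29499032 0.95549674]
(234, 203) 0.0 [-24.9 -17.6  58.6]
(234, 203) 0.014 [-23.1 -21.7  44.6]
(286, 203) 0.0 [  3.9 -17.6  58.7]
(286, 203) 0.014 [  3.6 -21.6  44.7]
axle [ -7.5 -24.5  18.7]
axle [ -1.3 -24.5  18.7]
tabs [-11.1  18.1 -21.3]
tabs [ 16.   16.8 -21.3]
```

View pics/w14z.png

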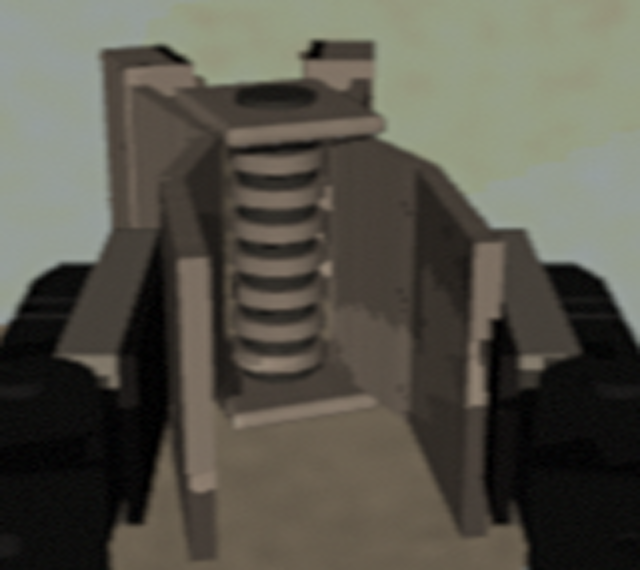

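View pics/w13z.png

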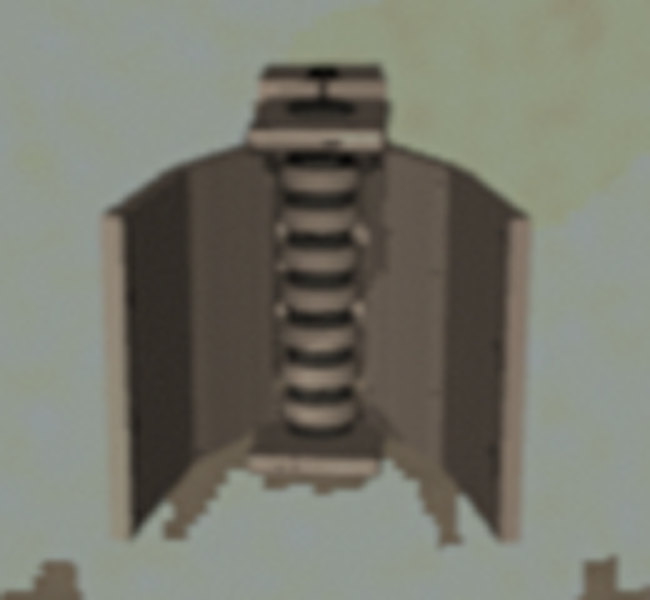

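The clip is pinched but tilted about 10° in the grip: the mouth centre is about 10 mm toward tool −x and the jaws aren't fully open. I'll lift clear and squeeze further so both tabs lie flush.

drive_tool:
  commands:
    - {"gripper": 0.66, "dx": 0, "dy": 0, "dz": -0.3, "turn": 0}
    - {"gripper": 0.66, "dx": 0, "dy": 0, "dz": -1.5, "turn": 0}
    - {"gripper": 0.66, "dx": 0, "dy": 0, "dz": -3, "turn": 0}
    - {"gripper": 0.66, "dx": 0, "dy": 0, "dz": -3, "turn": 0}
    - {"gripper": 0.75, "dx": 0, "dy": 0, "dz": -3, "turn": 0}
    - {"gripper": 0.75, "dx": 0, "dy": 0, "dz": -3, "turn": 0}
    - {"gripper": 0.75, "dx": 0, "dy": 0, "dz": -3, "turn": 0}

```text
time_s: 22.95
eef_pos: [0.493, 0.0305, 0.0843]
eef_rot: [-0.0, 0.996, -0.087, -0.0]
wrist_force: [-0.3, 0.1, -1.0]
opening: 0.332
```

```bash
python3 -c "
from h import *
st(); snap('wrist','w15.png');snap('side','s15.png')
im=cv2.imread('pics/s15.png');z1=cv2.resize(im[190:310,200:320],None,fx=3.3,fy=4,interpolation=cv2.INTER_CUBIC)
im=cv2.imread('pics/w15.png');z=cv2.resize(im[180:370,200:360],None,fx=2.5,fy=480/190,interpolation=cv2.INTER_CUBIC);cv2.imwrite('pics/w15z.png',np.hstack([z,z1]))"
```

```text
t 22.95 F [-0.26  0.08 -1.03] op 0.332
```

View pics/w15z.png

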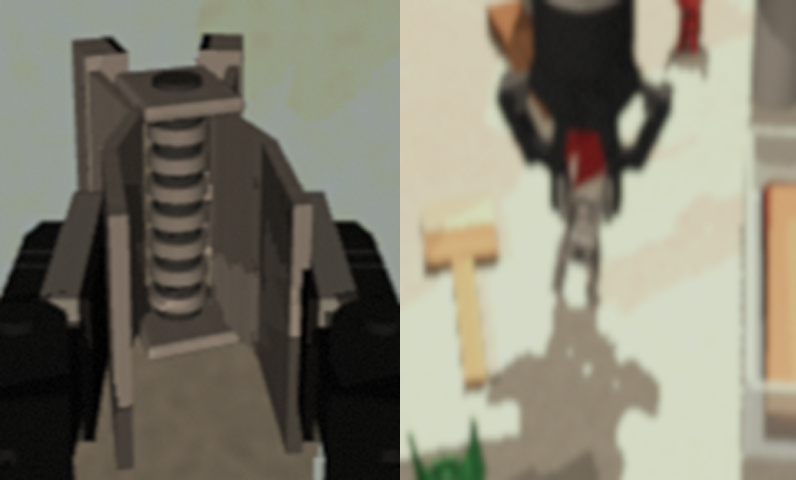

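```bash
python3 -c "
from h import *
im=cv2.imread('pics/w15.png');z=cv2.resize(im[185:265,220:310],None,fx=8,fy=7,interpolation=cv2.INTER_CUBIC);cv2.imwrite('pics/w15y.png',cv2.convertScaleAbs(z,alpha=1.5))
im=cv2.imread('pics/s15.png');z=cv2.resize(im[215:275,230:275],None,fx=10,fy=10,interpolation=cv2.INTER_CUBIC);cv2.imwrite('pics/s15y.png',z)"
```

```text
(no output)
```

View pics/w15y.png

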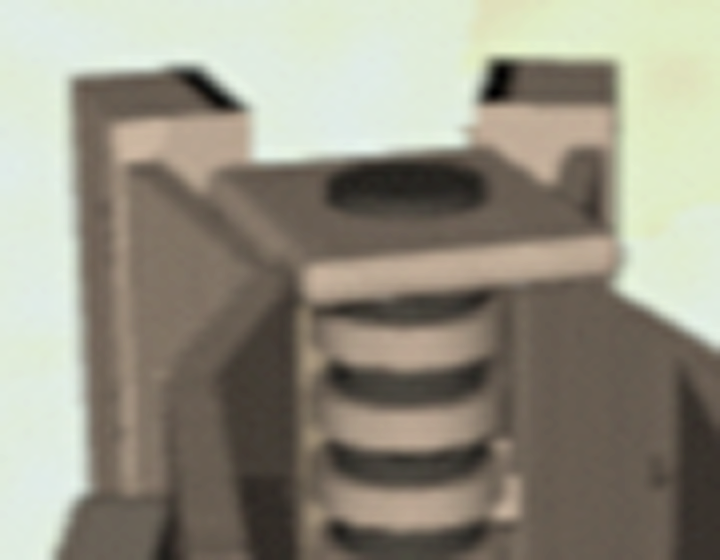

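View pics/s15y.png

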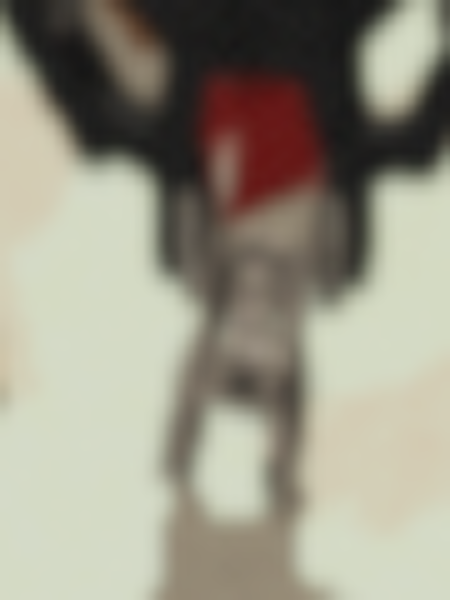

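```bash
python3 -c "
from h import *
c=load('w15');p,R=pose();Z=lambda x,y:(220+(x+.5)/8-.5,185+(y+.5)/7-.5)
def pl(u,y):
  o,d=ray(c,Z(*u));o=R.T@(o-p);d=R.T@d;return ((o+d*(y-o[1])/d[1])*1000).round(1)
for n,u in dict(LoB=(75,78),LiB=(185,70),LoT=(113,125),LiT=(247,110),RiB=(497,62),RoB=(616,62),RiT=(478,105),RoT=(614,104)).items(): print(n,pl(u,-.023))
for n,u in dict(earL=(210,175),earR=(490,155),earLt=(300,300),earRt=(612,262)).items(): print(n,pl(u,-.024))
"
```

```text
LoB [-27.1 -23.   54.2]
LiB [-19.9 -23.   56.7]
LoT [-22.9 -23.   41.1]
LiT [-14.8 -23.   45.1]
RiB [  1.4 -23.   59.2]
RoB [  9.6 -23.   59.2]
RiT [  0.  -23.   46.5]
RoT [  8.9 -23.   46.8]
earL [-15.4 -24.   25.6]
earR [  0.7 -24.   30.2]
earLt [ -8.8 -24.    1.5]
earRt [  7.  -24.    8.1]
```

```bash
python3 -c "
from h import *
go([.4836,.3363,.295],20)"
```

```text
pos [0.4932 0.0305 0.0845] yaw -9.96 -> d [ -6.25 -29.96 -21.05] turn -29.96
```

drive_tool:
  commands:
    - {"gripper": 0.75, "dx": 0, "dy": 0, "dz": -4, "turn": 0}
    - {"gripper": 0.75, "dx": 0, "dy": 0, "dz": -9, "turn": 0}
    - {"gripper": 0.75, "dx": 0, "dy": 0, "dz": -15, "turn": 0}
    - {"gripper": 0.75, "dx": -1, "dy": -3, "dz": -20, "turn": -5}
    - {"gripper": 0.75, "dx": -2, "dy": -8, "dz": -21, "turn": -12}
    - {"gripper": 0.75, "dx": -3.2, "dy": -14, "dz": -21, "turn": -20}
    - {"gripper": 0.75, "dx": -4.5, "dy": -20, "dz": -21, "turn": -27}
    - {"gripper": 0.75, "dx": -5.7, "dy": -26, "dz": -21, "turn": -30}
    - {"gripper": 0.75, "dx": -6.2, "dy": -30, "dz": -21, "turn": -30}
    - {"gripper": 0.75, "dx": -6.2, "dy": -30, "dz": -21, "turn": -30}
    - {"gripper": 0.75, "dx": -6.2, "dy": -30, "dz": -21, "turn": -30}
    - {"gripper": 0.75, "dx": -6.2, "dy": -30, "dz": -21, "turn": -30}

```text
time_s: 24.55
eef_pos: [0.4844, 0.3355, 0.2948]
eef_rot: [0.0, 0.985, 0.173, -0.0]
wrist_force: [-0.4, -0.2, -1.5]
opening: 0.331
```

```bash
python3 -c "
from h import *
st(); snap('wrist','w16.png');snap('side','s16.png')
go([.4836,.3363,.231],20)
im=cv2.imread('pics/s16.png');z1=cv2.resize(im[100:220,200:320],None,fx=3.3,fy=4,interpolation=cv2.INTER_CUBIC)
im=cv2.imread('pics/w16.png');z=cv2.resize(im[100:370,200:360],None,fx=2.5,fy=480/270,interpolation=cv2.INTER_CUBIC);cv2.imwrite('pics/w16z.png',np.hstack([z,z1]))"
```

```text
t 24.55 F [-0.45 -0.16 -1.49] op 0.331
pos [0.4845 0.3356 0.295 ] yaw 19.94 -> d [-0.06 -0.1   6.4 ] turn -0.06
```

View pics/w16z.png

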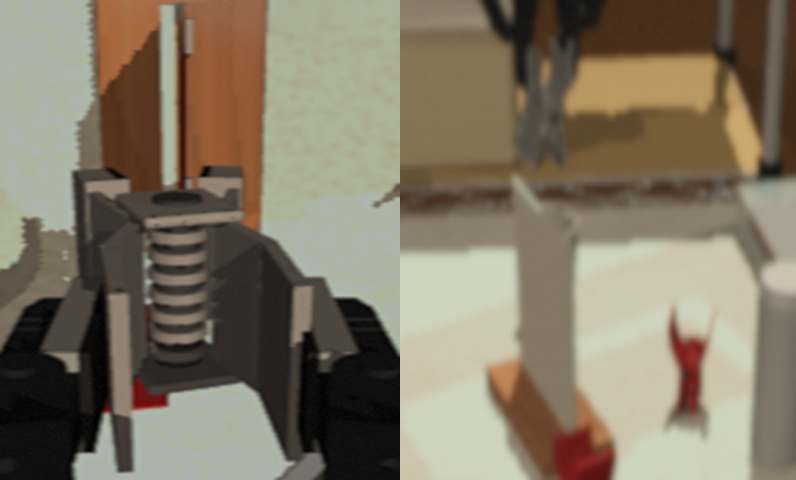

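View pics/w16.png

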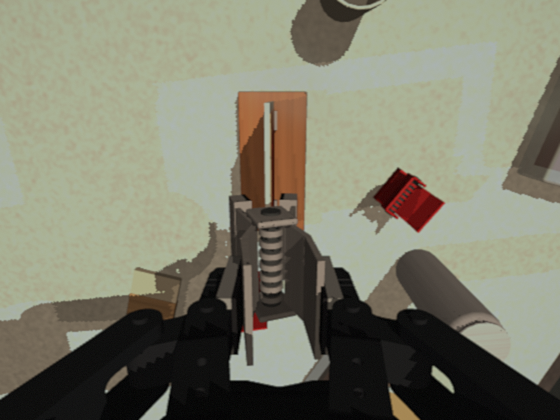

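```bash
python3 -c "
from h import *
c=load('w16');p,R=pose()
im=c['image'][110:170,255:285].astype(int); print(im[::20,:,:].sum(2))
for u in((269,103),(268.5,180)): print((R.T@(onz(c,u,.192)-p)*1000).round(1))"
```

```text
[[341 340 342 339 338 335 330 333 366 447 507 514 511 505 420 272 214 212
  224 266 306 305 299 307 315 315 318 323 326 324]
 [173 177 178 178 176 179 173 164 221 390 508 523 518 517 480 371 223 129
  118 184 246 279 292 289 292 299 302 304 307 304]
 [175 170 178 172 176 172 169 164 220 384 502 524 520 516 483 368 215 107
  100 198 275 287 287 288 290 297 296 300 302 299]]
[ -6.7 -70.3 103. ]
[ -7.4 -20.9 103. ]
```

The edge runs at tool x ≈ −7.8 mm, inside the mouth (−15…0 at its narrowest), and it is centred along y. I'll descend.

drive_tool:
  commands:
    - {"gripper": 0.75, "dx": 0, "dy": 0, "dz": 2, "turn": 0}
    - {"gripper": 0.75, "dx": 0, "dy": 0, "dz": 3.5, "turn": 0}
    - {"gripper": 0.75, "dx": 0, "dy": 0, "dz": 4.5, "turn": 0}
    - {"gripper": 0.75, "dx": 0, "dy": 0, "dz": 5, "turn": 0}
    - {"gripper": 0.75, "dx": 0, "dy": 0, "dz": 5, "turn": 0}

```text
time_s: 25.28
eef_pos: [0.4842, 0.3366, 0.2446]
eef_rot: [0.0, 0.985, 0.174, -0.0]
wrist_force: [0.0, -0.1, -0.3]
opening: 0.334
```

drive_tool:
  commands:
    - {"gripper": 0.75, "dx": 0, "dy": 0, "dz": 0.5, "turn": 0}
    - {"gripper": 0.75, "dx": 0, "dy": 0, "dz": 1, "turn": 0}
    - {"gripper": 0.75, "dx": 0, "dy": 0, "dz": 1.4, "turn": 0}
    - {"gripper": 0.75, "dx": 0, "dy": 0, "dz": 1.4, "turn": 0}

```text
time_s: 25.78
eef_pos: [0.4839, 0.3366, 0.2303]
eef_rot: [0.0, 0.985, 0.174, -0.0]
wrist_force: [0.1, 0.1, -1.4]
opening: 0.332
```

```bash
python3 -c "
from h import *
st(); snap('wrist','w17.png');snap('side','s17.png')
go([.4836,.3363,.231],20)
im=cv2.imread('pics/s17.png');z1=cv2.resize(im[100:220,200:320],None,fx=3.3,fy=4,interpolation=cv2.INTER_CUBIC)
im=cv2.imread('pics/w17.png');z=cv2.resize(im[100:370,200:360],None,fx=2.5,fy=480/270,interpolation=cv2.INTER_CUBIC);cv2.imwrite('pics/w17z.png',np.hstack([z,z1]))"
```

```text
t 25.775 F [ 0.11  0.05 -1.41] op 0.332
pos [0.4842 0.3367 0.2308] yaw 20.04 -> d [-0.07  0.02 -0.02] turn 0.04
```

View pics/w17z.png

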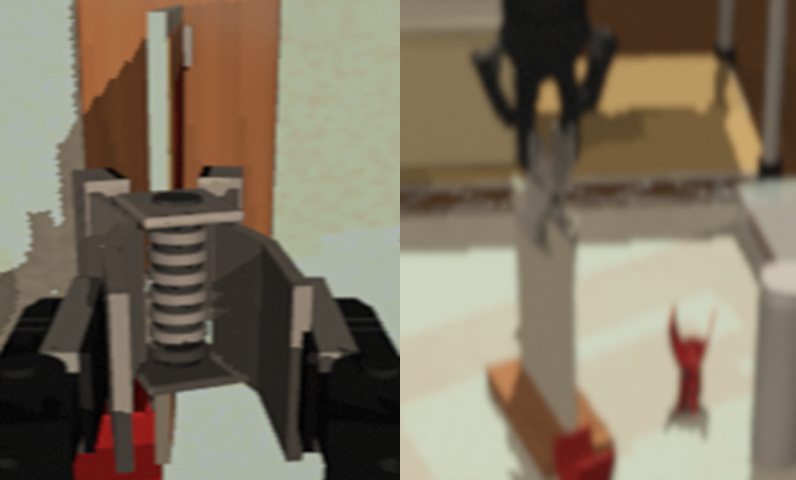

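The sheet is astride in the mouth with no contact force. I'll release gradually.

drive_tool:
  commands:
    - {"gripper": 0.62, "dx": 0, "dy": 0, "dz": 0, "turn": 0}
    - {"gripper": 0.56, "dx": 0, "dy": 0, "dz": 0, "turn": 0}
    - {"gripper": 0.5, "dx": 0, "dy": 0, "dz": 0, "turn": 0}
    - {"gripper": 0.4, "dx": 0, "dy": 0, "dz": 0, "turn": 0}
    - {"gripper": 0.2, "dx": 0, "dy": 0, "dz": 0, "turn": 0}
    - {"gripper": 0, "dx": 0, "dy": 0, "dz": 0, "turn": 0}
    - {"gripper": 0, "dx": 0, "dy": 0, "dz": 0, "turn": 0}
    - {"gripper": 0, "dx": 0, "dy": 0, "dz": 0, "turn": 0}

```text
time_s: 26.88
eef_pos: [0.4843, 0.3367, 0.2309]
eef_rot: [-0.0, 0.985, 0.174, 0.0]
wrist_force: [0.1, -0.2, 0.1]
opening: 1.002
```

```bash
python3 -c "
from h import *
st(); snap('wrist','w18.png');snap('side','s18.png')
im=cv2.imread('pics/s18.png');z1=cv2.resize(im[100:220,200:320],None,fx=3.3,fy=4,interpolation=cv2.INTER_CUBIC)
im=cv2.imread('pics/w18.png');z=cv2.resize(im[100:370,200:360],None,fx=2.5,fy=480/270,interpolation=cv2.INTER_CUBIC);cv2.imwrite('pics/w18z.png',np.hstack([z,z1]))"
```

```text
t 26.875 F [ 0.14 -0.2   0.06] op 1.002
```

View pics/w18z.png

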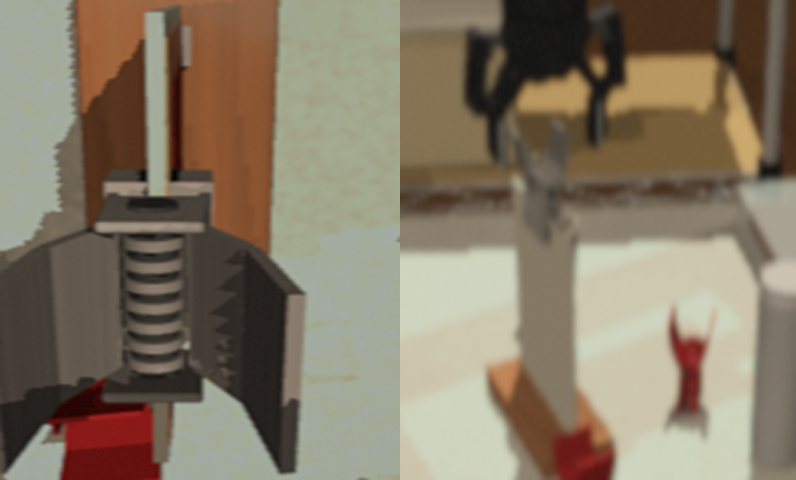

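It's clamped and upright. I'll retreat straight up and verify.

drive_tool:
  commands:
    - {"gripper": 0, "dx": 0, "dy": 0, "dz": -1, "turn": 0}
    - {"gripper": 0, "dx": 0, "dy": 0, "dz": -4, "turn": 0}
    - {"gripper": 0, "dx": 0, "dy": 0, "dz": -9, "turn": 0}
    - {"gripper": 0, "dx": 0, "dy": 0, "dz": -14, "turn": 0}
    - {"gripper": 0, "dx": 0, "dy": 5, "dz": -15, "turn": 0}
    - {"gripper": 0, "dx": 0, "dy": 10, "dz": -15, "turn": 0}
    - {"gripper": 0, "dx": 0, "dy": 16, "dz": -15, "turn": 0}
    - {"gripper": 0, "dx": 0, "dy": 16, "dz": -15, "turn": 0}
    - {"gripper": 0, "dx": 0, "dy": 16, "dz": -15, "turn": 0}

```text
time_s: 28.1
eef_pos: [0.539, 0.1864, 0.3814]
eef_rot: [-0.0, 0.985, 0.174, 0.0]
wrist_force: [-0.3, -0.4, -0.0]
opening: 0.996
```

```bash
python3 -c "
from h import *
st(); snap('wrist','w19.png');snap('side','s19.png');snap('top','t19.png')
im=cv2.imread('pics/s19.png');z1=cv2.resize(im[110:200,210:290],None,fx=5,fy=480/90,interpolation=cv2.INTER_CUBIC)
im=cv2.imread('pics/w19.png');z=cv2.resize(im,None,fx=.71,fy=480/420*.71,interpolation=cv2.INTER_AREA);z=cv2.resize(z,(400,480));cv2.imwrite('pics/w19z.png',np.hstack([z,z1]))
cv2.imwrite('pics/w19c.png',cv2.resize(cv2.imread('pics/w19.png')[0:200,200:380],None,fx=4,fy=3,interpolation=cv2.INTER_CUBIC))"
```

```text
t 28.1 F [-0.34 -0.36 -0.01] op 0.996
```

View pics/w19z.png

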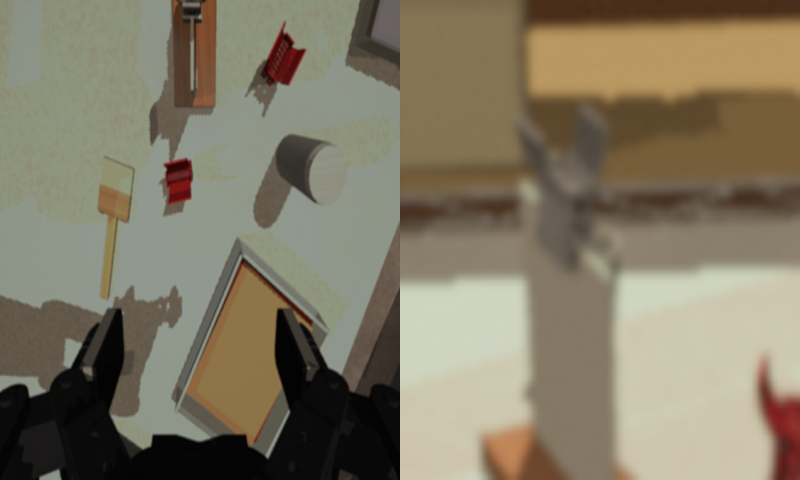

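View pics/w19c.png

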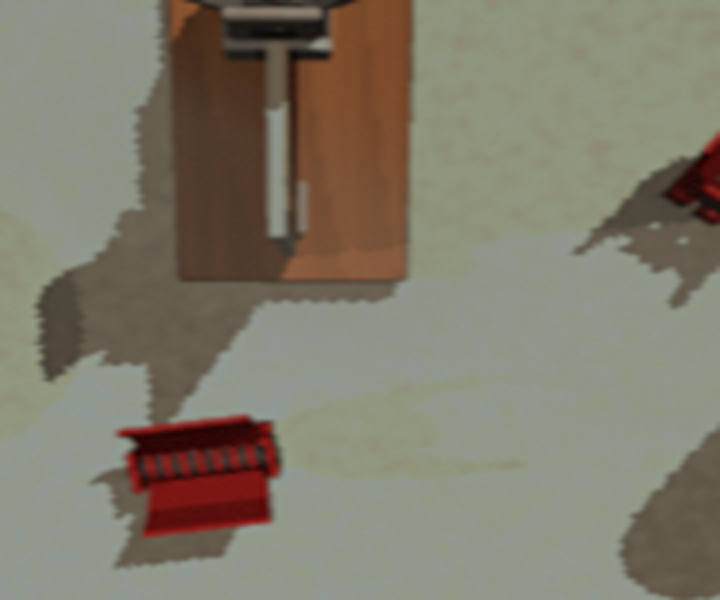

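View pics/t19.png

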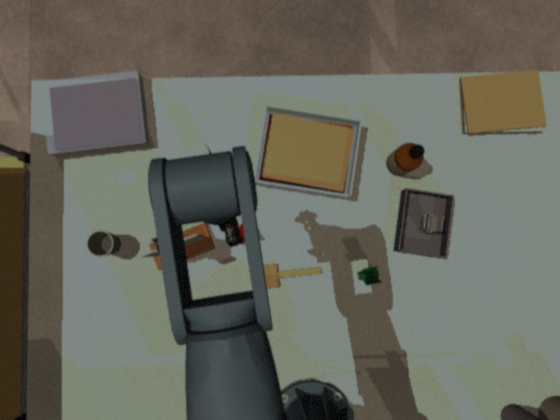

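```bash
python3 -c "
from h import *
cv2.imwrite('pics/s19c.png',cv2.resize(cv2.imread('pics/s19.png')[120:175,225:275],None,fx=11,fy=10,interpolation=cv2.INTER_CUBIC))
c=load('w18');p=np.array([.4843,.3367,.2309]);
a=np.radians(20);ex=np.array([np.cos(a),np.sin(a),0]);ey=np.array([-np.sin(a),np.cos(a),0]);m=np.array([.4765,.3337,.192])
# right tab edge in w18z: (293,290) and (287,470) ; z ~ .177+.08
for u in((293,290),(287,470)):
  q=onz(c,(200+u[0]/2.5,100+u[1]*270/480),.254)-m; print('tab along board x,y mm',(q@ex*1000).round(1),(q@ey*1000).round(1))"
```

```text
tab along board x,y mm 21.0 20.3
tab along board x,y mm 21.4 -20.6
```

View pics/s19c.png

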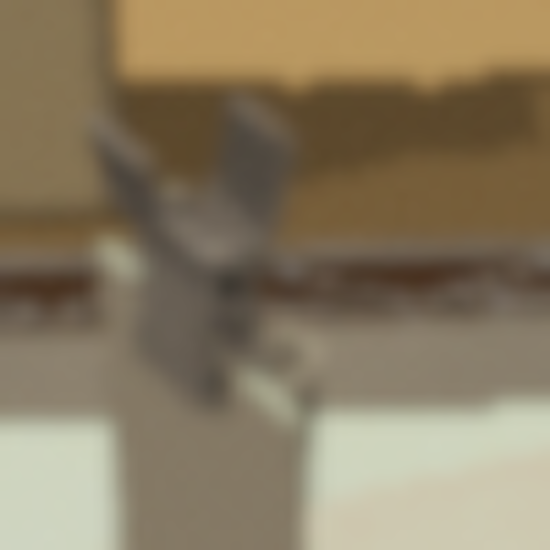

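```bash
python3 -c "
from h import *
c=load('s19');a=np.radians(20);ex=np.array([np.cos(a),np.sin(a),0]);ey=np.array([-np.sin(a),np.cos(a),0]);m=np.array([.4765,.3337,.192])
f=lambda x,y,z:(lambda q:((q[0]-225+.5)*11-.5,(q[1]-120+.5)*10-.5))(proj(c,m+ex*x+ey*y+[0,0,z]))
print('board corner',f(-.002,-.07,0),f(.002,-.07,0))
for d in(.010,.014,.018,.022): print(d,'jaw corner',np.round(f(-.011,-.023,-d)),'tabtops',np.round(f(-.0225,-.02,.08-d)),np.round(f(.0225,-.02,.08-d)))
print(st()['q'])"
```

```text
board corner (np.float64(296.3960576070772), np.float64(422.3883611126807)) (np.float64(310.1926061810236), np.float64(419.7830056007946))
0.01 jaw corner [198. 394.] tabtops [143. 148.] [299. 123.]
0.014 jaw corner [198. 406.] tabtops [143. 161.] [300. 135.]
0.018 jaw corner [199. 418.] tabtops [144. 173.] [300. 148.]
0.022 jaw corner [199. 430.] tabtops [145. 186.] [300. 161.]
t 28.25 F [ 1.01  0.34 -0.4 ] op 1.0
[ 1.26897685e-01  9.04512110e-02  1.42669221e+00  2.78588727e-04
  1.62406197e+00 -2.24593280e-01]
```

The side view puts the edge about 15 mm up in the jaws (the wrist geometry gave about 18 mm). The clip is upright and centred, and the arm is clear. I'll hand in.

```bash
python3 -c "
from h import *
print(ctrl.hand_in())"
```

```text
the job is handed in; nothing more can be done
None
```

I found the weak clip, put it in the grey tub, and clamped the good one over the middle of the board's top edge. I handed in at about 28 s.

- **Tug test:** held by the ears, the left (+y) clip slid off the rim at about 10–11 N and the right one at about 2–4 N. The left clip therefore read slightly below your stated 11–17 N range for a good clip. The gap between the two still left no doubt which was weak.
- **Weak clip:** it stands in the tub, and the last top view still shows it there.
- **Good clip:** I stood it on the bench, re-gripped it by the tabs, and clamped it on the board. The last pictures show it upright and centred along the edge to within about 1 mm.
- **Depth on the board:** two checks disagreed. The side view puts the edge about 15 mm up in the jaws, while the height I set it at implied about 18 mm.
- **Tilt in the grip:** the first tab pinch held the clip at about 10°, and squeezing further did not straighten it. I offset for that when placing it, and it squared up on the sheet when released.
- **Everything else:** the bottle, beaker and brush look unmoved in the last top view, and the can does in the last wrist view. The largest wrist force I saw was about 33 N, during the tab pinch. At hand-in the robot was touching nothing, with force readings near zero.

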